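# Pin the loose jaw back on the coupler clamp

### The job

On the headphone test bench, put the loose clamp jaw back on its base: stand it on the base plate, swung well open (about 60 degrees, at least 30), with its eye in line between the two hinge ears, and push the one pin that fits, the long plain one, down through all three until its head sits on the upper ear. With the pin home, swing the jaw fully shut against its stop, so that it closes on the metal coupler. Leave the coupler standing in its nest, the other two pins in the rack, and the headphones and the attenuator box where they are.

Things in the scene. Friction and masses are not known exactly. Their poses are not given: they have to be found in the camera images.
- clamp: Aluminium clamp base, fixed; place and yaw vary. Origin on the upright hinge axis at bench level, z up. Base plate 10 mm thick, x -115 to 45, y -50 to 145 mm. Two hinge ears 34 x 34 mm about the axis, 10-32 and 56-76 mm above the bench, with 14 mm upright holes. Fixed jaw: upright plate x 24 to 40, y 17 to 130, top at 76 mm. Tallest part of the base: 76 mm.
- ear_gap (a point): On the hinge axis, 44 mm above the bench: middle of the 24 mm high gap between the ears, where the jaw's eye goes. The gap is open to the clamp's -x and -y and closed by walls at x = +15.5 and y = +15.5 mm (the latter from x = -6.5 on): pushed into this corner, the eye (radius 15 mm) is in line within about 1 mm.
- stop (a point): Clamp frame x -23, y 124, z 25 mm: end of a low dark block (y 118 to 130, 35 mm above the bench at most) against which the inner face of the shut jaw comes to rest.
- jaw: Loose aluminium jaw, about 0.4 kg (varies), upright on the bench. Origin: underside of its plate at mid-length, z up. Plate x -8 to 8, y -72 to 72 mm; 64 mm tall for y -23 to 72, 44 mm tall nearer the eye. Foot flange 10 mm tall, x -33 to -8, y -38 to 72. Rubber pad 2 mm thick on the +x face, y -15 to 29, up to 30 mm. Grip the plate's top edge (16 mm).
- jaw_eye (a point): On the axis of the jaw's eye at its top face: jaw frame x 32, y -58, z 43 mm. The eye is an upright ring, outer radius 15, hole 14 mm, 25 to 43 mm above the jaw's underside, on a 20 mm wide neck from the plate. With the jaw standing on the base plate it is 3 mm clear of each ear.
- shut_pose (a point): Where the jaw's origin lies when joined and shut: clamp frame x -32, y 58, z 10 mm; the jaw then has the clamp's yaw. Opening turns it about the hinge axis, anticlockwise from above (open 60 degrees: jaw yaw = clamp yaw + 60 degrees). Pinned, it slides freely on the base plate and stays where it is left. Its foot may overhang the base plate's edge.
- nest (a point): Top of the base plate at the centre of the coupler's nest: clamp frame x 0, y 65, z 10 mm.
- hinge_top (a point): Centre of the upper ear's hole, at its top face, 76 mm above the bench.
- coupler: Ear-simulator coupler: steel cylinder 42 mm in diameter, 58 mm tall, standing loose on the base plate at the nest, between two cheeks of the fixed jaw. Origin: centre of its underside.
- pin: The pin that fits: bright steel, 100 mm long, upright in a rack hole, tip down. Plain shank 12 mm in diameter and 64 mm long, with a hemispherical lower end; cylindrical head 26 mm in diameter and 36 mm tall. Origin: the lower tip; z up to the head. About 0.16 kg.
- pin_seat (a point): On the pin's axis at the underside of its head, 64 mm above the tip.
- short_pin: A pin like it, but with a shank of only 44 mm: it stands 20 mm lower in the rack. Origin: the lower tip.
- stepped_pin: A pin with the same head and length, but the shank is 20 mm thick from 27 mm above its tip up: it does not go through. Origin: the lower tip.
- rack: Grey plastic block 180 x 50 x 34 mm, fixed, with three upright square holes 13 mm wide and 24 mm deep at x = -60, 0, +60 mm; one pin in each, in any order, its tip on the hole floor 10 mm above the bench; the pins may lean up to about 5 degrees. Origin: centre of the underside.
- headphones: Bystander: black headphones lying flat, about 165 x 235 mm: two cups 80 mm in diameter and 34 mm tall at y = -78 and +78 mm, headband arc on the +x side, out to x = 123 mm. Origin: on the bench, midway between the cups.
- attenuator: Bystander: grey box 70 x 115 x 40 mm with three 12 mm tall black knobs on top. Origin: centre of the underside.
Not all that is in view belongs to the job. Leave any pink look-alike of the jaw alone.

How it is judged:
On the way:
1. the pin is home through both ears and the eye while the jaw stands at least 25 degrees open (z of pin_seat in the frame of clamp below 0.08 m and horizontal distance between each of pin, pin_seat and hinge_top below 0.004 m and horizontal distance between jaw_eye and hinge_top below 0.005 m and angle between jaw's own z axis and vertical below 0.12 rad and z of jaw_eye in the frame of clamp below 0.06 m and angle between the y axis of jaw and the y axis of clamp, either way round above 0.436 rad), for 0.2 s.
At the end, for the whole second after the job is handed in: Pin within 4 mm of the hinge axis, head within 4 mm of the upper ear; eye between the ears within 5 mm of the axis; jaw upright (0.12 rad) and shut within 0.08 rad of the fixed jaw; coupler upright, within 6 mm of its nest; jaw, pin and coupler at rest (below 20 mm/s) (z of pin_seat in the frame of clamp below 0.08 m and horizontal distance between each of pin, pin_seat and hinge_top below 0.004 m and horizontal distance between jaw_eye and hinge_top below 0.005 m and angle between jaw's own z axis and vertical below 0.12 rad and z of jaw_eye in the frame of clamp below 0.06 m and angle between the y axis of jaw and the y axis of clamp, either way round below 0.08 rad and angle between coupler's own z axis and vertical below 0.1 rad and horizontal distance between coupler and nest below 0.006 m and linear speed of each of jaw, pin, coupler below 0.02 m/s); the robot touches nothing.
It fails at once if the coupler is knocked over (angle between coupler's own z axis and vertical above 0.4 rad).
It fails at once if another pin is moved over 40 mm (distance of any of short_pin, stepped_pin from where it was at the start of the episode above 0.04 m).
It fails at once if the headphones or the attenuator box are moved over 40 mm (distance of any of headphones, attenuator from where it was at the start of the episode above 0.04 m).
It also fails if it takes over 67 s, if anything falls off the work surface, if the arm or the gripper's body presses on something with over 40 N, if the wrist force passes 120 N, or if a joint passes its speed limit or range.

### The arm

A 6-joint arm with a two-finger parallel gripper is mounted at the origin on the work surface. World frame = base frame: x ahead of the robot, y to its left, z up, the work surface at z = 0. Lengths are in m, angles in rad, forces in N, time in s.
With the tool pointing down it reaches from about 0.325 to 0.75 m from the base axis. Payload 7.6 kg.
Tool frame: the origin (TCP) lies at the very end of the fingers, on their centre line; the grasp point (between the pads) lies 19 mm behind it; z points along the fingers, y is the direction in which the jaws open and shut (so a half turn about z gives the same grasp; the last joint's range is limited). The gripper opens to 85 mm and grips with 20 to 120 N. Pads are 22 mm wide; open, the fingers measure 114 mm over their backs; the gripper's body (76 mm by 85 mm) begins 54 mm behind the grasp point. The pads swing forward as they close: fully open they stand 13 mm farther back than shut.
Start: joints at [1.066, 0.052, 1.401, -0, 1.689, -0.07], TCP at [0.221, 0.476, 0.231] pointing down, gripper open.
Joint ranges: [-2.9, 2.9], [-0.91, 2.17], [0.12, 2.37], [-1.06, 4.2], [0.26, 2.73], [-2.93, 2.93]. Speed limits (rad/s): [2.57, 2.57, 3.01, 3.14, 3.14, 3.14].

### API

Orientations are given as a 3x3 rotation matrix whose columns are the frame's x, y, z axes.
In Python, from cell import get_obs, camera, finish_job gives the robot as it stands. The module is installed in compiled form; this text tells all that it offers.
- The arm moves only by the shell command python3 -m creep 'ROWS' [OPENING] [FORCE]. ROWS is text: rows parted by semicolons, each of 4 numbers parted by spaces: the shift along the tool's x, y, z in cm, then the turn about the tool's z in degrees. In form: tx ty tz yaw; .... A call has 1 to 12 rows; each row shifts and turns the pose as measured when the row begins, along the tool's axes as they then stand; what a row does not reach is not made up. A row lasts 1/10 s, in which the tool goes at most 50 mm and 8.59 degrees, less where a joint would pass 70% of its speed; a pose out of reach is approached as far as the arm can. A call is refused whole if a number of a shift passes 5 or a number of a turn 8.59, either way. A call with a gripper value outside its range is refused whole. OPENING is the gripper's target within -1 to 1 (shut at 1, half-way at 0, fully open at -1), set as the call begins (- or left out, the last holds). The fingers move at their own pace and stop on an object; FORCE is the grip in N (left out, the last holds). Time passes only in rows, so rows that do not move let the fingers close. It gives the time, the measured TCP pose, the force and the opening at its end, in the units of the state.
- get_obs(): the state, without advancing time (a new reading comes with each control period).
- camera(name): name is "scene" or "top"; returns a dict with "pixels" (384x512x3 uint8, red, green, blue), "mtx" (3x3 intrinsics, pixels), "cam_to_world" (4x4, takes a point from camera to world coordinates). Camera axes: x right, y up, looking along -z (the intrinsics and any distortion apply to the point x, -y, -z); pixel columns grow to the right and rows downward; lengths in m; the calibration is good to about 2 mm. A picture is of the moment at which its call begins. There is no depth.
- finish_job(): hands the job in, once; it reports no verdict.
The state is a dict: "time_s": time; "joints": joint angles; "dq": joint speeds; "joint_efforts": joint torques, N m; "tcp_pos": TCP position; "eef_rot": TCP orientation; "contact_force": force on the tool from outside, world axes, zero at the start; "wrist_torque": the same for the moment, N m; "grip_width": finger opening in m.
Only numpy, scipy, OpenCV 4.12 (cv2) and the standard library are available. Lean on these libraries where they do the work, as an engineer would, in place of code of your own. Each camera call takes 0.05 s, during which the arm holds its last target.

## Working session

There is one attempt and no reset: what is moved stays moved. The work goes in short steps, Python scripts to look and compute and a shell command to move; the robot and the scene stay as the last step left them, time stands still between calls to the robot, and variables do not carry over. Pictures are saved under pics/ and viewed, and the job is handed in when it is done.

```bash
mkdir -p pics
python3 - <<'E'
from cell import get_obs,camera
import cv2,numpy as np
o=get_obs()
for k in o: print(k,np.round(o[k],3).tolist())
for n in("scene","top"):
    c=camera(n); np.savez(f"pics/{n}0.npz",**c)
    cv2.imwrite(f"pics/{n}0.png",cv2.resize(c["pixels"][:,:,::-1],(800,600),interpolation=cv2.INTER_CUBIC))
    print(n,c["mtx"].round(1).tolist(),c["cam_to_world"].round(3).tolist())
    print([k for k in c])
E
```

```text
time_s 0.0
joints [1.066, 0.053, 1.402, 0.0, 1.689, -0.07]
dq [0.001, -0.0, -0.001, -0.0, 0.0, 0.001]
joint_efforts [-0.001, -38.167, -36.019, -0.0, 0.006, -0.0]
tcp_pos [0.221, 0.476, 0.23]
eef_rot [[-0.907, 0.421, -0.001], [0.421, 0.907, -0.001], [0.0, -0.002, -1.0]]
contact_force [0.407, 0.823, 0.624]
wrist_torque [-0.003, -0.035, 0.027]
grip_width 0.086
scene [[385.1, 0.0, 254.2], [0.0, 385.1, 189.8], [0.0, 0.0, 1.0]] [[0.871, -0.312, 0.38, 0.904], [0.491, 0.585, -0.645, -0.576], [-0.021, 0.749, 0.663, 0.748], [0.0, 0.0, 0.0, 1.0]]
['pixels', 'mtx', 'cam_to_world']
top [[425.5, 0.0, 257.6], [0.0, 425.5, 185.5], [0.0, 0.0, 1.0]] [[0.026, 0.981, -0.193, 0.295], [-0.999, 0.032, 0.026, 0.088], [0.032, 0.192, 0.981, 1.244], [0.0, 0.0, 0.0, 1.0]]
['pixels', 'mtx', 'cam_to_world']
```

View pics/scene0.png

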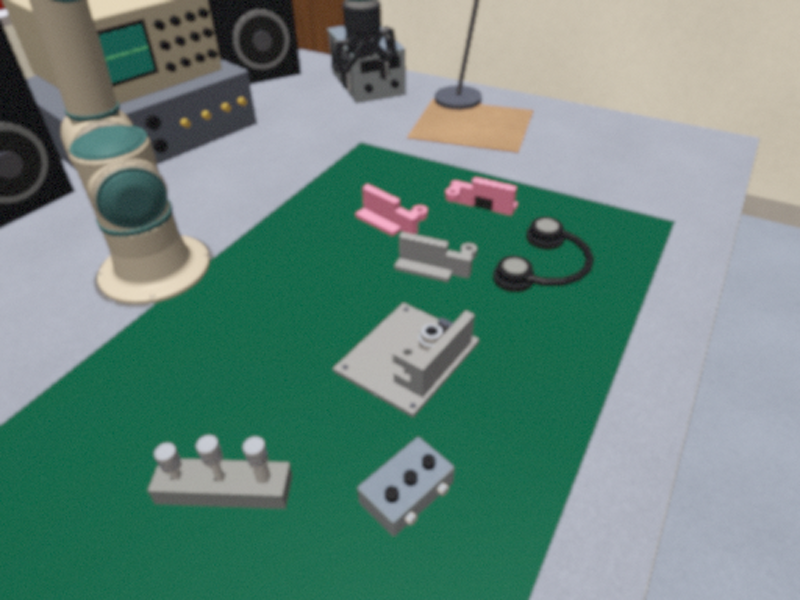

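View pics/top0.png

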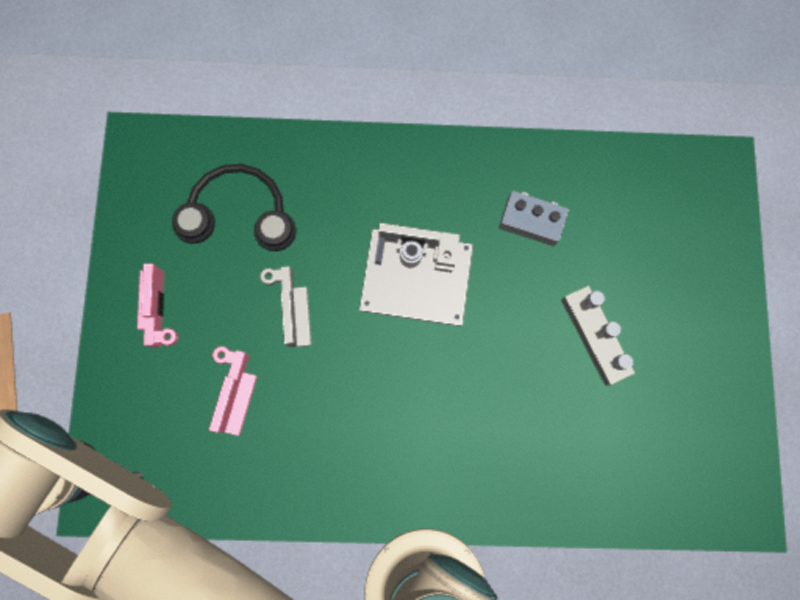

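```bash
cat > h.py <<'E'
import numpy as np,cv2
def load(f): return dict(np.load(f))
def cast(c,u,v,z):
    M=c["cam_to_world"];K=c["mtx"]
    p=np.linalg.inv(K)@np.array([u,v,1.]);d=M[:3,:3]@np.array([p[0],-p[1],-p[2]])
    o=M[:3,3];return o+d*(z-o[2])/d[2]
def proj(c,P):
    M=c["cam_to_world"];q=M[:3,:3].T@(np.asarray(P,float)-M[:3,3])
    r=c["mtx"]@np.array([q[0],-q[1],-q[2]]);return r[:2]/r[2]
def ray(c,u,v):
    a=c["cam_to_world"][:3,3];b=cast(c,u,v,0);return a,(b-a)/np.linalg.norm(b-a)
def tri(c1,p1,c2,p2):
    a,d=ray(c1,*p1);b,e=ray(c2,*p2)
    A=np.stack([d,-e],1);s=np.linalg.lstsq(A,b-a,rcond=None)[0]
    P,Q=a+d*s[0],b+e*s[1];return (P+Q)/2,np.linalg.norm(P-Q)
def crop(c,x0,y0,x1,y1,k,f):
    im=cv2.resize(c["pixels"][y0:y1,x0:x1,::-1],None,fx=k,fy=k,interpolation=cv2.INTER_CUBIC)
    for u in range((x0//10+1)*10,x1,10):
        cv2.line(im,(int((u-x0+.5)*k),0),(int((u-x0+.5)*k),6),(0,0,255),1);cv2.putText(im,str(u),(int((u-x0)*k),16),0,.35,(0,0,255),1)
    for v in range((y0//10+1)*10,y1,10):
        cv2.line(im,(0,int((v-y0+.5)*k)),(6,int((v-y0+.5)*k)),(0,0,255),1);cv2.putText(im,str(v),(8,int((v-y0+.5)*k)),0,.35,(0,0,255),1)
    cv2.imwrite(f,im)
E
python3 - <<'E'
from h import *
t=load("pics/top0.npz");s=load("pics/scene0.npz")
crop(t,150,130,310,220,5,"pics/t_mid.png")
crop(t,350,170,415,255,7,"pics/t_rack.png")
crop(s,90,270,200,330,7,"pics/s_rack.png")
crop(s,205,140,315,270,4.5,"pics/s_mid.png")
E
```

```text
(no output)
```

View pics/t_mid.png

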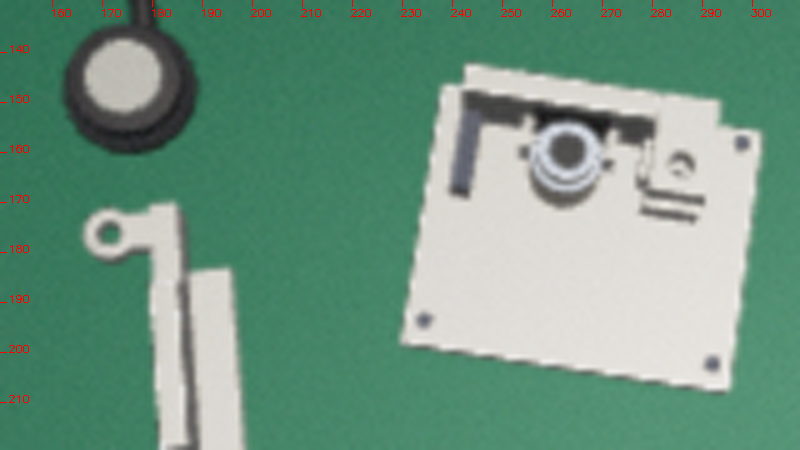

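View pics/t_rack.png

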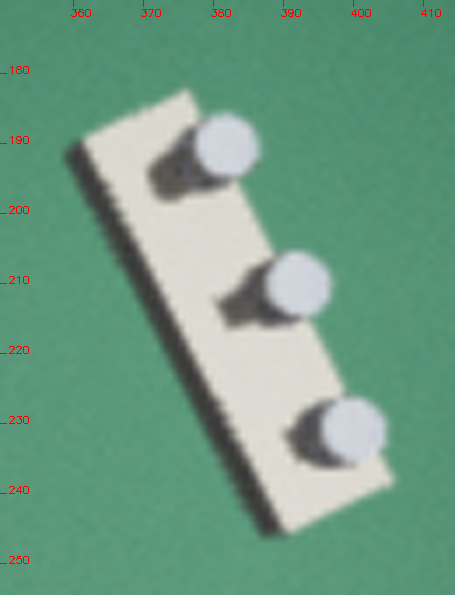

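View pics/s_rack.png

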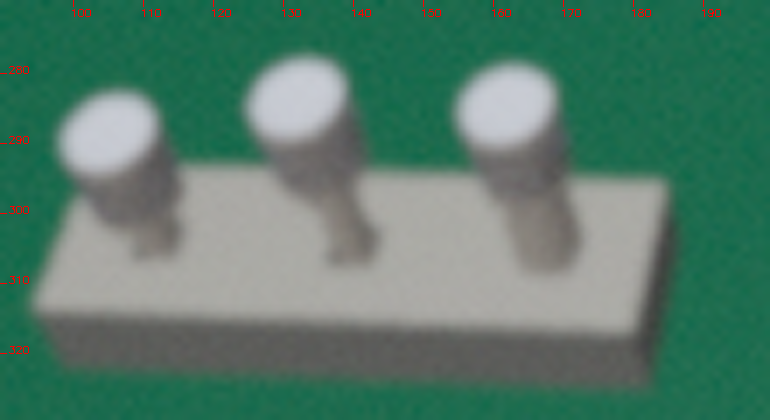

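View pics/s_mid.png

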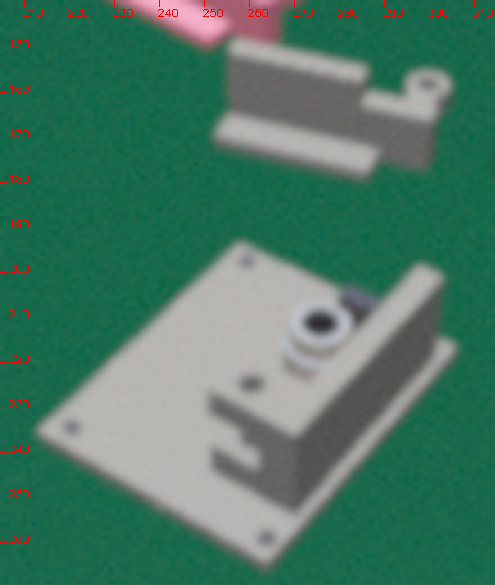

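Run:
```python
from cell import camera
from h import *
for n in("scene","top"):
    cs=[camera(n) for _ in range(6)]
    c=cs[0]; a=np.mean([x["pixels"].astype(float) for x in cs],0)
    c["pixels"]=np.clip(a,0,255).astype(np.uint8); np.savez(f"pics/{n}A.npz",**c)
    p=c["pixels"].astype(int); g=p[:,:,1]-p[:,:,0]
    m=((g<12)).astype(np.uint8)*255   # non green
    m2=cv2.resize(m,None,fx=1,fy=1)
    cn,_=cv2.findContours(m,cv2.RETR_EXTERNAL,cv2.CHAIN_APPROX_NONE)
    for q in cn:
        A=cv2.contourArea(q)
        if 60<A<8000:
            (x,y),wh,an=cv2.minAreaRect(q); print(n,round(A),round(x,1),round(y,1),np.round(wh,1),round(an,1),np.round(p[int(y),int(x)]))
```

```text
scene 1800 260.4 310.9 [37.8 57.1] 47.9 [103 112 123]
scene 2784 140.8 301.0 [88.8 43.6] 2.0 [117 113 108]
scene 3500 263.1 223.1 [57.9 84.6] 41.3 [167 164 162]
scene 835 347.9 170.2 [45.6 54.9] 40.0 [ 24 104  75]
scene 1826 264.0 151.5 [83.3 44. ] 21.3 [179 175 173]
scene 750 308.3 123.2 [47.8 20.2] 13.2 [168  96 114]
```

```bash
cat >> h.py <<'E'
def green(c):
    p=c["pixels"].astype(np.float32); return (p[:,:,1]-p[:,:,0])
def edge(c,p,q,G=None,half=4,n=40):
    """subpixel line along p-q: for samples, find max gradient crossing along normal; returns fitted line (pt,dir)"""
    G=green(c) if G is None else G
    p=np.array(p,float);q=np.array(q,float);d=(q-p)/np.linalg.norm(q-p);nn=np.array([-d[1],d[0]])
    o=np.linspace(-half,half,int(half*20)+1);P=[]
    for t in np.linspace(0.12,.88,n):
        b=p+t*(q-p);X=b[None]+o[:,None]*nn
        v=cv2.remap(G,X[:,0].astype(np.float32)[None],X[:,1].astype(np.float32)[None],cv2.INTER_LINEAR)[0]
        m=(v[:10].mean()+v[-10:].mean())/2
        if abs(v[:10].mean()-v[-10:].mean())<8: continue
        s=np.sign(v-m);k=np.where(s[:-1]*s[1:]<=0)[0]
        if len(k): P.append(b+o[k].mean()*nn)
    P=np.array(P,np.float32)
    l=cv2.fitLine(P,cv2.DIST_HUBER,0,.01,.01).ravel()
    r=np.abs((P-l[2:])@np.array([-l[1],l[0]])).mean()
    return l[2:].astype(float),l[:2].astype(float),r
def isect(a,b):
    s=np.linalg.solve(np.stack([a[1],-b[1]],1),b[0]-a[0]);return a[0]+a[1]*s[0]
E
python3 - <<'E'
from h import *
t=load("pics/topA.npz");s=load("pics/sceneA.npz")
# clamp plate corners, approx pixel (crop grid gives index + .5 drawn at centre)
C={"A(-115,145)":(230,198.5),"B(-115,-50)":(295.5,207.5),"C(45,-50)":(302,156)}
A,B,Cc=C.values()
eAB=edge(t,A,B);eBC=edge(t,B,Cc);eAD=edge(t,A,(238,147))
b=isect(eAB,eBC);a=isect(eAB,eAD)
print("res",eAB[2],eBC[2],eAD[2],a,b)
wa,wb=cast(t,*a,.01),cast(t,*b,.01);d=wa-wb
print("top",wa.round(4),wb.round(4),np.linalg.norm(d[:2]),"yaw",np.degrees(np.arctan2(-d[0],d[1])))
def dirw(e):
    x=cast(t,*e[0],.01);y=cast(t,*(e[0]+20*e[1]),.01);return (y-x)[:2]/np.linalg.norm(y-x)
print([np.degrees(np.arctan2(*dirw(e)[::-1])).round(2) for e in (eAB,eBC,eAD)])
# scene
sl,sb,st=(212.5,235.5),(264,266),(258,193)
e1=edge(s,(213.5,235),(257.5,193.5));e2=edge(s,(213,236),(263,265.5))
print("scene res",e1[2],e2[2]);
k=isect(e1,e2);print(k,cast(s,*k,.01),cast(s,*k,.009))
for nme,e in (("e1",e1),("e2",e2)):
    x=cast(s,*e[0],.01);y=cast(s,*(e[0]+20*e[1]),.01);dd=y-x;print(nme,np.degrees(np.arctan2(dd[1],dd[0])))
E
```

```text
res 0.059621 0.05757741 0.05464537 [229.24479544 198.58116881] [295.37907807 208.63083239]
top [0.4955 0.1376 0.01  ] [ 0.4718 -0.0572  0.01  ] 0.19622377843390323 yaw -6.943733423438769
[np.float64(-96.94), np.float64(-7.06), np.float64(-6.77)]
scene res 0.07028423 0.044855524
[210.3470696  236.20486873] [ 0.47027461 -0.06593758  0.01      ] [ 0.46968677 -0.06524629  0.009     ]
e1 83.11681473197692
e2 -6.873330525669068
```

Run:
```python
from h import *
t=load("pics/topA.npz");s=load("pics/sceneA.npz")
crop(t,270,140,305,180,18,"pics/t_h.png");crop(s,240,200,300,250,12,"pics/s_h.png")
for H in ([.5907,-.0210,.076],[.5913,-.0245,.076]): print(proj(t,H),proj(s,H))
# rack: pin heads triangulate: bright bluish tops
for c,n in((t,"t"),(s,"s")):
    p=c["pixels"].astype(int)
    m=((p[:,:,2]>195)&(p[:,:,2]-p[:,:,0]>5)).astype(np.uint8)
    k,l,st,ce=cv2.connectedComponentsWithStats(m)
    for i in range(1,k):
        if 20<st[i,4]<400 and (ce[i,0]>350 if n=="t" else ce[i,1]>270): print(n,st[i],ce[i].round(2))
```

```text
[285.81458717 163.4048103 ] [259.88897302 223.34144507]
[287.04931724 163.24044913] [259.4036304  224.36757944]
t [378 187   8   8  53] [381.77 190.47]
t [389 206   8   9  56] [392.36 210.23]
t [396 227   9   9  58] [400.05 230.84]
s [127 280  11   9  75] [131.99 283.67]
s [157 281  11   9  73] [161.79 284.81]
s [100 285  11   8  67] [105.18 288.52]
```

View pics/t_h.png

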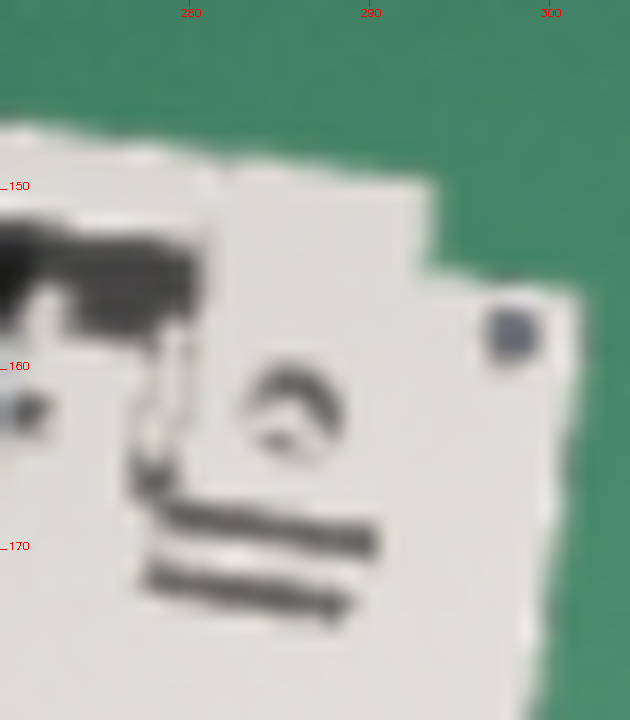

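View pics/s_h.png

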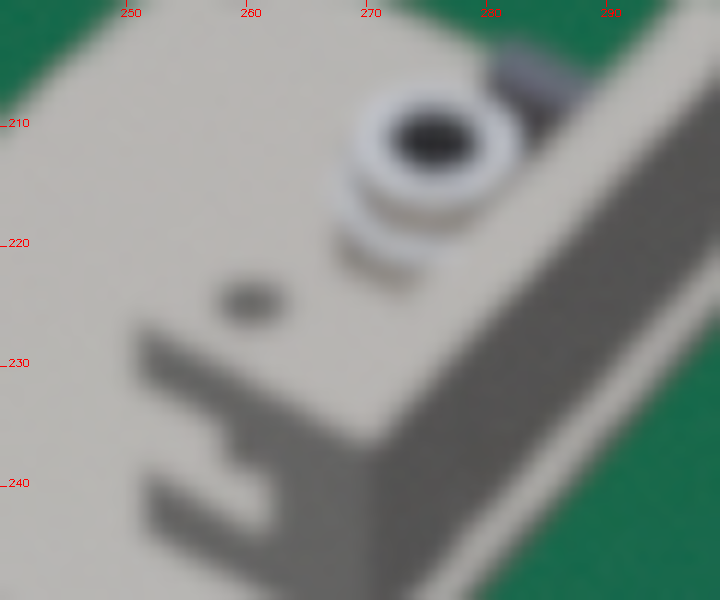

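Run:
```python
from h import *
t=load("pics/topA.npz");s=load("pics/sceneA.npz")
print("hole",cast(t,285.6,162.7,.076),cast(s,259.9,224.9,.076),tri(t,(285.6,162.7),s,(259.9,224.9)))
T={'a':(381.77,190.47),'b':(392.36,210.23),'c':(400.05,230.84)}
S={'a':(161.79,284.81),'b':(131.99,283.67),'c':(105.18,288.52)}
for k in T: print(k,tri(t,T[k],s,S[k]))
crop(t,160,160,220,225,10,"pics/t_j.png");crop(s,245,140,310,185,11,"pics/s_j.png")
```

```text
hole [ 0.59273574 -0.02036252  0.076     ] [ 0.59318176 -0.02546222  0.076     ] (array([ 0.59251786, -0.02152571,  0.07242877]), np.float64(0.0027745075082303834))
a (array([ 0.51503228, -0.28377815,  0.1063878 ]), np.float64(0.0015751220935605599))
b (array([ 0.46131195, -0.31073524,  0.10717225]), np.float64(0.0009289830137780323))
c (array([ 0.40770462, -0.33729587,  0.08712469]), np.float64(0.00140068409633434))
```

View pics/t_j.png

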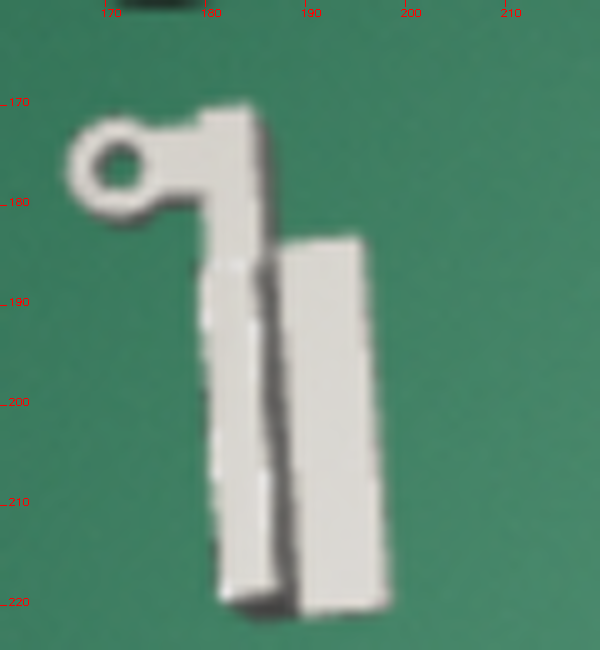

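View pics/s_j.png

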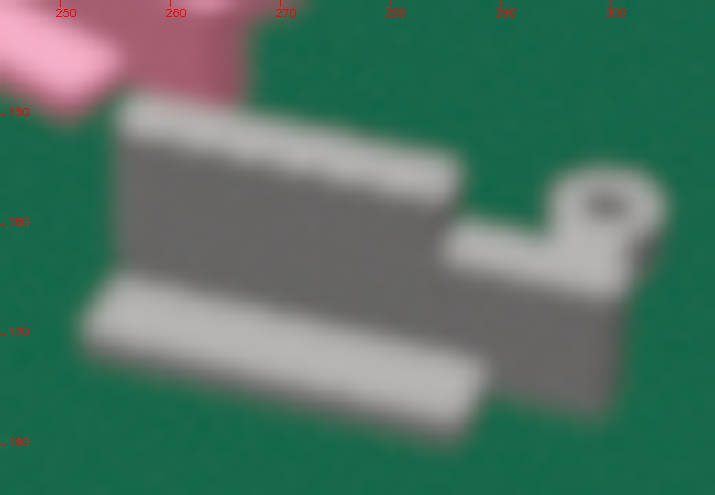

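Run:
```python
from h import *
t=load("pics/topA.npz");s=load("pics/sceneA.npz")
eL=edge(t,(180,188),(181.7,219),half=3);eR=edge(t,(195.7,184),(198.3,220),half=3)
eT=edge(t,(180.5,170.6),(185,170),half=2.5)
def wl(c,e,z):
    x=cast(c,*e[0],z);y=cast(c,*(e[0]+15*e[1]),z);d=(y-x)[:2];d/=np.linalg.norm(d);
    return x[:2],d,np.degrees(np.arctan2(d[1],d[0]))
for e,z in((eL,.064),(eR,.0)):
    print(e[2],wl(t,e,z))
# scene: top edge far side (+x) of plate z=.064 : (255,148)->(285,154); flange lower edge z=0
e1=edge(s,(256.5,148.6),(285,153.6),half=2.5);e2=edge(s,(252.5,172),(285,180.5),half=3)
for e,z in((e1,.064),(e2,.0)): print("s",e[2],wl(s,e,z))
print("eye top",cast(t,171.3,176.3,.043),"scene",cast(s,299.3,158.4,.043))
# residual scheme: jaw from eye+yaw
for E,y in((cast(t,171.3,176.3,.043),None),(cast(s,299.3,158.4,.043),None)):
  for yaw in (93,94,95):
    r=np.radians(yaw);R=np.array([[np.cos(r),-np.sin(r)],[np.sin(r),np.cos(r)]])
    o=E[:2]-R@[.032,-.058]; print(yaw,o.round(4),"grip y=+10",(o+R@[0,.010]).round(4), "xface",[(R.T@(wl(c,e,.064)[0]-o)).round(4) for c,e in((t,eL),(s,e1))])
```

```text
0.065057814 (array([0.46742439, 0.27109399]), array([-0.99221494, -0.12453722]), np.float64(-172.84596827546795))
0.058141667 (array([0.48707217, 0.23084543]), array([-0.99167194, -0.12878959]), np.float64(-172.60034728036018))
s 0.13807167 (array([0.46841537, 0.27031984]), array([0.98330914, 0.18194268]), np.float64(10.48293607675396))
s 0.03239363 (array([0.4841835 , 0.22716281]), array([0.99197535, 0.12643145]), np.float64(7.263427787554855))
eye top [0.54963478 0.3048428  0.043     ] scene [0.55035509 0.29962478 0.043     ]
93 [0.4934 0.2699] grip y=+10 [0.4834 0.2693] xface [array([0.0026, 0.0259]), array([0.0018, 0.0249])]
94 [0.494  0.2689] grip y=+10 [0.484  0.2682] xface [array([0.0041, 0.0264]), array([0.0032, 0.0254])]
95 [0.4946 0.2679] grip y=+10 [0.4847 0.267 ] xface [array([0.0055, 0.0268]), array([0.0047, 0.0259])]
93 [0.4941 0.2646] grip y=+10 [0.4841 0.2641] xface [array([0.0078, 0.0263]), array([0.007 , 0.0254])]
94 [0.4947 0.2637] grip y=+10 [0.4848 0.263 ] xface [array([0.0093, 0.0267]), array([0.0085, 0.0258])]
95 [0.4954 0.2627] grip y=+10 [0.4854 0.2618] xface [array([0.0108, 0.0271]), array([0.0099, 0.0262])]
```

```bash
python3 -m creep '-4.1 -1 0 0;-4.1 -1 0 0;-4.1 -1 0 0;-4.1 -1 0 0;-4.1 -1 0 0;-4.1 -1 0 0;-4.1 -1 0 0;-4.1 -1 0 0;0 0 0 -8;0 0 0 -8;0 0 0 -8;0 0 0 -8' -1 60
cat > go.py <<'E'
import sys,numpy as np
from cell import get_obs
o=get_obs();R=np.array(o["eef_rot"]);p=np.array(o["tcp_pos"])
x,y,z,a=map(float,sys.argv[1:5])   # target world pos m, angle of tool y (deg)
d=R.T@(np.array([x,y,z])-p);c=np.degrees(np.arctan2(R[1,1],R[0,1]))
w=(a-c+90)%180-90 if len(sys.argv)<6 else (a-c+180)%360-180
print("t",round(o["time_s"],2),"p",p.round(4),"yang",round(c,2),"tilt",R[:,2].round(3),"F",np.round(o["contact_force"],1),"w",round(o["grip_width"],4))
print("need cm",(d*100).round(2),"yaw",round(-w,2),"j6",round(o["joints"][5],2))
E
python3 go.py .4866 .2617 .15 97.3
```

```text
time_s: 1.9
tcp_pos: [0.4957, 0.2563, 0.2305]
eef_rot: [[-0.99, -0.144, 0.0], [-0.144, 0.99, 0.001], [-0.0, 0.001, -1.0]]
contact_force: [0.1, -0.6, -0.5]
grip_width: 0.0856
t 1.9 p [0.4957 0.2563 0.2305] yang 98.25 tilt [ 0.     0.001 -1.   ] F [ 0.1 -0.6 -0.5] w 0.0856
need cm [0.82 0.66 8.05] yaw 0.95 j6 -1.3
```

```bash
python3 -m creep '0.8 0.65 4 0.95;0 0 4 0;0 0 4 0;0 0 4 0'; python3 go.py .4866 .2617 .034 97.3
python3 - <<'E'
from cell import camera
from h import *
for n in("top","scene"):
    c=camera(n);np.savez(f"pics/{n}B.npz",**c)
crop(load("pics/topB.npz"),150,150,240,230,8,"pics/t_B.png");crop(load("pics/sceneB.npz"),230,110,330,190,7,"pics/s_B.png")
E
```

```text
time_s: 2.3
tcp_pos: [0.4915, 0.2638, 0.0739]
eef_rot: [[-0.991, -0.131, 0.016], [-0.131, 0.991, 0.008], [-0.017, 0.006, -1.0]]
contact_force: [0.6, 0.0, 0.0]
grip_width: 0.0854
t 2.3 p [0.4915 0.2638 0.0739] yang 97.53 tilt [ 0.016  0.008 -1.   ] F [0.6 0.  0. ] w 0.0854
need cm [ 0.58 -0.17  3.98] yaw 0.23 j6 -1.28
```

View pics/t_B.png

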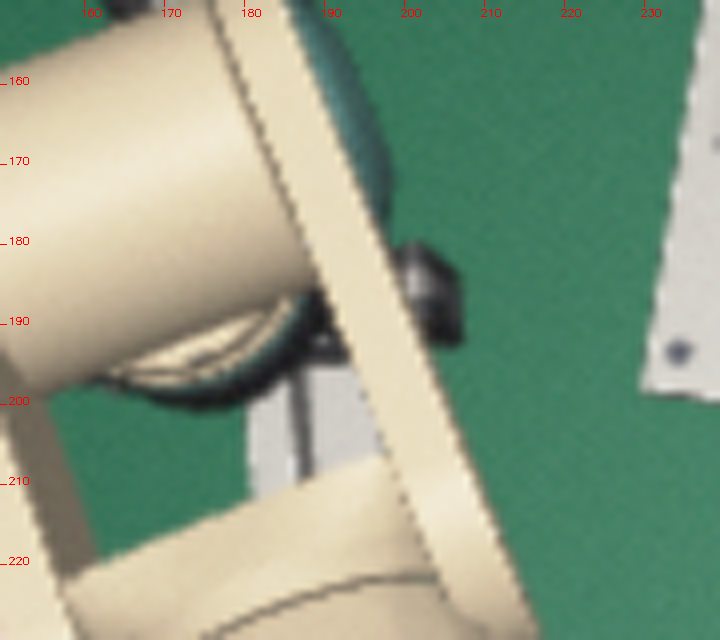

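View pics/s_B.png

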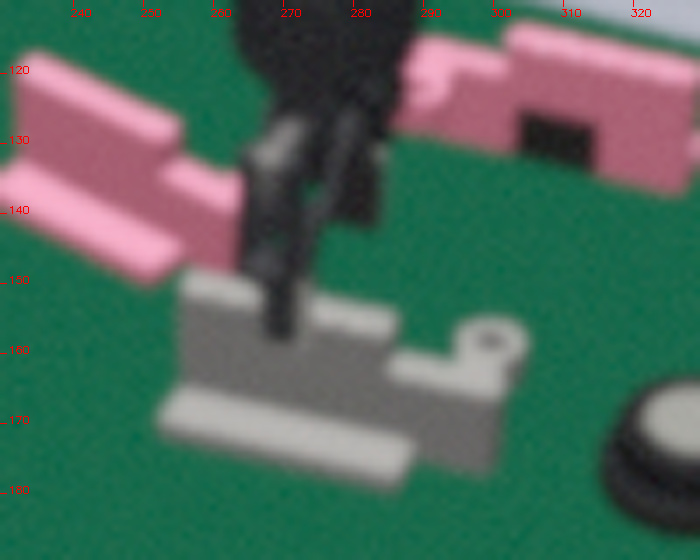

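The grey jaw (metal, the pink ones are decoys) lies under the gripper; the finger at scene (269,157) is in front of its plate. Going down and gripping.

```bash
python3 -m creep '0.5 -0.15 2 0.2;0 0 1 0;0 0 0.5 0;0 0 0 0' ; python3 go.py .4866 .2617 .034 97.3
```

```text
time_s: 2.8
tcp_pos: [0.4869, 0.2617, 0.0398]
eef_rot: [[-0.992, -0.127, 0.011], [-0.127, 0.992, 0.006], [-0.012, 0.004, -1.0]]
contact_force: [0.1, 0.8, 0.2]
grip_width: 0.0853
t 2.8 p [0.4869 0.2617 0.0398] yang 97.32 tilt [ 0.011  0.006 -1.   ] F [0.1 0.8 0.2] w 0.0853
need cm [0.04 0.01 0.58] yaw 0.02 j6 -1.27
```

```bash
python3 -m creep '0 0 0.55 0;0 0 0 0;0 0 0 0;0 0 0 0;0 0 0 0;0 0 0 0;0 0 0 0;0 0 0 0' 1 60; python3 go.py .4866 .2617 .034 97.3
```

```text
time_s: 3.6
tcp_pos: [0.4897, 0.2631, 0.0385]
eef_rot: [[-0.992, -0.128, 0.018], [-0.128, 0.992, 0.009], [-0.019, 0.007, -1.0]]
contact_force: [-0.5, 0.9, 0.2]
grip_width: 0.0148
t 3.6 p [0.4897 0.2631 0.0385] yang 97.33 tilt [ 0.018  0.009 -1.   ] F [-0.5  0.9  0.2] w 0.0148
need cm [ 0.33 -0.11  0.45] yaw 0.03 j6 -1.27
```

```bash
python3 -m creep '0 0 -2 0;0 0 -3 0' | sed -n 2,4p;  python3 -m creep '0 0 0 0' | sed -n 2,4p; python3 -m creep '0 0 0 0'| sed -n 2,4p; python3 -m creep '0 0 0 0'| sed -n 2,4p; python3 go.py .4866 .2617 .034 97.3
```

```text
tcp_pos: [0.4849, 0.2608, 0.0829]
eef_rot: [[-0.992, -0.127, 0.006], [-0.127, 0.992, 0.004], [-0.006, 0.003, -1.0]]
contact_force: [-0.3, 0.5, -4.7]
tcp_pos: [0.4866, 0.2615, 0.0862]
eef_rot: [[-0.992, -0.127, 0.011], [-0.127, 0.992, 0.006], [-0.012, 0.004, -1.0]]
contact_force: [0.6, -0.1, -4.0]
tcp_pos: [0.4858, 0.2611, 0.0844]
eef_rot: [[-0.992, -0.127, 0.009], [-0.127, 0.992, 0.005], [-0.009, 0.004, -1.0]]
contact_force: [-0.2, -0.7, -5.9]
tcp_pos: [0.4853, 0.2608, 0.083]
eef_rot: [[-0.992, -0.127, 0.007], [-0.127, 0.992, 0.004], [-0.008, 0.003, -1.0]]
contact_force: [1.1, -0.2, -4.1]
t 4.1 p [0.4853 0.2608 0.083 ] yang 97.32 tilt [ 0.007  0.004 -1.   ] F [ 1.1 -0.2 -4.1] w 0.0145
need cm [-0.11  0.05  4.9 ] yaw 0.02 j6 -1.27
```

```bash
python3 -m creep '0 0 -3 0;0 0 -3 0;0 0 -1 0;0.6 -4.9 -0.1 0;0.6 -4.9 -0.1 0;0.6 -4.9 -0.1 0;0.6 -4.9 -0.1 0;0.6 -4.9 -0.1 0;0.6 -4.9 -0.1 0' | sed -n 1,3p;  python3 go.py .481 -.039 .14 53
```

```text
time_s: 5.0
tcp_pos: [0.4811, -0.0384, 0.1434]
eef_rot: [[-0.99, -0.139, -0.015], [-0.139, 0.99, -0.001], [0.015, 0.001, -1.0]]
t 5.0 p [ 0.4811 -0.0384  0.1434] yang 97.98 tilt [-0.015 -0.001 -1.   ] F [ 1.5 -0.8 -4.1] w 0.0152
need cm [ 0.01 -0.06  0.34] yaw 44.98 j6 -1.86
```

```bash
python3 -m creep '0 0 -0.1 7.5;0 0 -0.1 7.5;0 0 -0.1 7.5;0 0 -0.1 7.5;0 0 -0.1 7.5;0 0 -0.1 7.5' | sed -n 1,3p;  python3 go.py .481 -.039 .10 53
python3 - <<'E'
from cell import camera
from h import *
for n in("top","scene"):
    c=camera(n);np.savez(f"pics/{n}C.npz",**c)
crop(load("pics/topC.npz"),220,130,330,230,7,"pics/t_C.png");crop(load("pics/sceneC.npz"),190,160,310,270,6,"pics/s_C.png")
E
python3 go.py .481 -.039 .10 53
```

```text
time_s: 5.6
tcp_pos: [0.4765, -0.0461, 0.1374]
eef_rot: [[-0.774, 0.633, -0.031], [0.633, 0.774, 0.0], [0.024, -0.02, -1.0]]
t 5.6 p [ 0.4765 -0.0461  0.1374] yang 50.72 tilt [-0.031  0.    -1.   ] F [-0.7 -0.8 -4.2] w 0.0151
need cm [0.01 0.91 3.72] yaw -2.28 j6 -1.06
t 5.7 p [ 0.4765 -0.0461  0.1375] yang 50.98 tilt [-0.031  0.    -1.   ] F [-0.1 -0.2 -4.2] w 0.0153
need cm [0.   0.91 3.73] yaw -2.02 j6 -1.06
```

View pics/t_C.png

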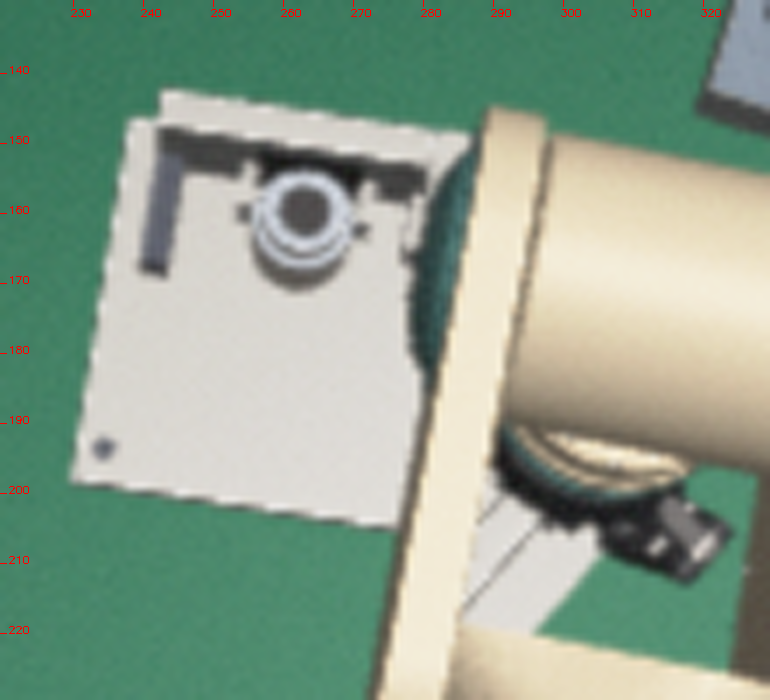

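View pics/s_C.png

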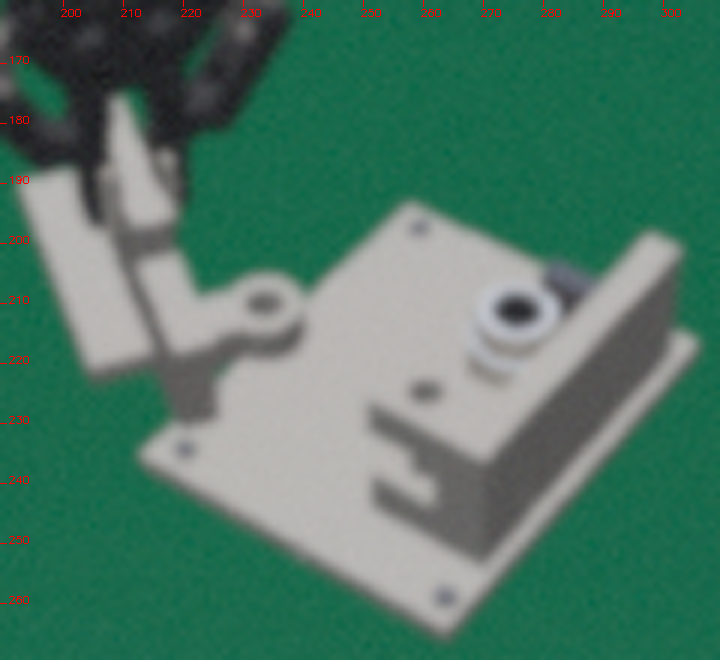

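```bash
python3 -m creep '0 0.4 4 0'|sed -n 2,4p; python3 -m creep '0 0.4 2.5 0' | sed -n 2,4p; python3 go.py .481 -.039 .05 53
```

```text
tcp_pos: [0.4812, -0.0437, 0.1015]
eef_rot: [[-0.779, 0.627, -0.02], [0.627, 0.779, -0.002], [0.015, -0.014, -1.0]]
contact_force: [2.5, -0.4, -4.3]
tcp_pos: [0.4816, -0.0403, 0.0728]
eef_rot: [[-0.781, 0.624, -0.024], [0.624, 0.782, -0.001], [0.018, -0.016, -1.0]]
contact_force: [-0.9, 0.3, -5.2]
t 5.9 p [ 0.4816 -0.0403  0.0728] yang 51.41 tilt [-0.024 -0.001 -1.   ] F [-0.9  0.3 -5.2] w 0.0147
need cm [0.09 0.11 2.28] yaw -1.59 j6 -1.05
```

```bash
f(){ sed -n '2p;3p'|tr '\n' ' '; echo; }; python3 -m creep '0 0 0 0'|f; python3 -m creep '0 0 -1 0'|f;python3 -m creep '0 0 -1 0'|f;python3 -m creep '0 0 -1 0'|f;python3 -m creep '0 0 -1 0'|f;python3 -m creep '0 0 0 0'|f;python3 -m creep '0 0 4 0'|f;python3 -m creep '0 0 0 0'|f;python3 -m creep '0 0 0 0'|f
```

```text
tcp_pos: [0.4793, -0.0397, 0.0688] eef_rot: [[-0.784, 0.62, -0.031], [0.621, 0.784, 0.0], [0.025, -0.019, -1.0]] 
tcp_pos: [0.4783, -0.0395, 0.0776] eef_rot: [[-0.785, 0.618, -0.036], [0.619, 0.786, 0.001], [0.029, -0.021, -0.999]] 
tcp_pos: [0.4789, -0.0396, 0.0891] eef_rot: [[-0.786, 0.617, -0.035], [0.618, 0.786, 0.001], [0.028, -0.021, -0.999]] 
tcp_pos: [0.4799, -0.0399, 0.1015] eef_rot: [[-0.787, 0.617, -0.033], [0.617, 0.787, 0.0], [0.026, -0.02, -0.999]] 
tcp_pos: [0.481, -0.0401, 0.114] eef_rot: [[-0.787, 0.616, -0.03], [0.617, 0.787, -0.0], [0.024, -0.019, -1.0]] 
tcp_pos: [0.4826, -0.0404, 0.1173] eef_rot: [[-0.787, 0.616, -0.025], [0.617, 0.787, -0.001], [0.019, -0.016, -1.0]] 
tcp_pos: [0.4863, -0.0412, 0.0837] eef_rot: [[-0.787, 0.616, -0.01], [0.616, 0.787, -0.003], [0.006, -0.009, -1.0]] 
tcp_pos: [0.4831, -0.0407, 0.0793] eef_rot: [[-0.787, 0.616, -0.019], [0.616, 0.787, -0.002], [0.014, -0.013, -1.0]] 
tcp_pos: [0.484, -0.0409, 0.0811] eef_rot: [[-0.787, 0.616, -0.017], [0.616, 0.787, -0.002], [0.012, -0.012, -1.0]]
```

```bash
f(){ sed -n '2p;3p'|tr '\n' ' '; echo; }; python3 -m creep '0 0 -1 0;0 0 -1 0;0 0 -1 0;0 0 -1 0;0 0 0 0'|f; python3 -m creep '0 0 4 0;0 0 0 0;0 0 0 0'|f;python3 -m creep '0 0 -1 0;0 0 -1 0;0 0 -1 0;0 0 -1 0;0 0 0 0'|f; python3 -m creep '0 0 4 0;0 0 0 0;0 0 0 0'|f
```

```text
tcp_pos: [0.487, -0.0411, 0.1306] eef_rot: [[-0.788, 0.616, -0.009], [0.616, 0.788, -0.004], [0.005, -0.008, -1.0]] 
tcp_pos: [0.4882, -0.0415, 0.0931] eef_rot: [[-0.788, 0.616, -0.004], [0.616, 0.788, -0.004], [0.0, -0.006, -1.0]] 
tcp_pos: [0.4903, -0.0416, 0.1423] eef_rot: [[-0.788, 0.616, 0.003], [0.616, 0.788, -0.006], [-0.006, -0.002, -1.0]] 
tcp_pos: [0.492, -0.042, 0.1049] eef_rot: [[-0.788, 0.616, 0.008], [0.616, 0.788, -0.006], [-0.01, 0.0, -1.0]]
```

```bash
f(){ sed -n '2p;3p'|tr '\n' ' '; echo; }; python3 -m creep '0.6 0.4 3.5 0;0.2 0 0 0;0 0 0 0'|f
python3 - <<'E'
from cell import camera
from h import *
for n in("scene",):
    c=camera(n);np.savez(f"pics/{n}D.npz",**c)
crop(load("pics/sceneD.npz"),190,160,310,270,6,"pics/s_D.png")
E
python3 go.py .5203 -.0071 .05 52
```

```text
tcp_pos: [0.4905, -0.0345, 0.0743] eef_rot: [[-0.787, 0.616, 0.013], [0.616, 0.788, -0.007], [-0.015, 0.002, -1.0]] 
t 8.75 p [ 0.4901 -0.0344  0.0739] yang 51.96 tilt [ 0.012 -0.007 -1.   ] F [-0.3 -0.1 -5.2] w 0.0149
need cm [-0.66  4.01  2.41] yaw -0.04 j6 -1.05
```

View pics/s_D.png

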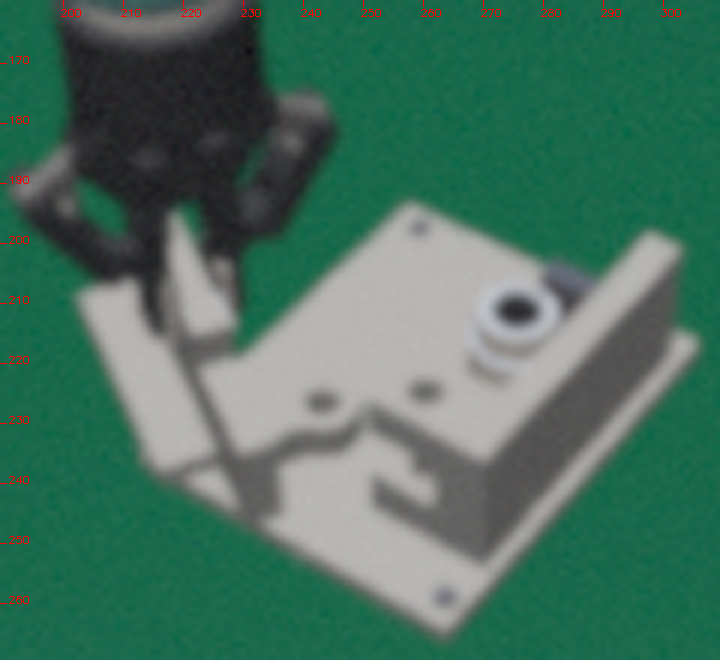

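```bash
cat > hole.py <<'E'
import sys
from h import *
# dark-blob centroid: file x y r
c=load(sys.argv[1]);x,y,r=map(float,sys.argv[2:5])
g=c["pixels"].astype(float).mean(2)
yy,xx=np.mgrid[0:g.shape[0],0:g.shape[1]];m=(np.hypot(xx-x,(yy-y)*1.4)<r)
bg=np.percentile(g[m],85);w=np.clip(bg-12-g,0,None)*m
print((w*xx).sum()/w.sum(),(w*yy).sum()/w.sum())
E
python3 hole.py pics/sceneD.npz 241.3 227 4; python3 hole.py pics/sceneD.npz 258.9 225 4.5
python3 - <<'E'
from h import *
c=load("pics/sceneD.npz")
e=cast(c,241.3,227,.0784);h=cast(c,259,225,.076);print(e,h,h-e)
e=cast(c,241.3,227,.0764);print(h-e)
E
```

```text
243.06095717884133 226.61801007556676
260.4504902903288 224.84695250913285
[ 0.55879782 -0.05426282  0.0784    ] [ 0.59144869 -0.02676591  0.076     ] [ 0.03265087  0.0274969  -0.0024    ]
[ 0.03368223  0.02593819 -0.0004    ]
```

Run:
```python
from h import *
c=load("pics/sceneD.npz");T=np.array([.4901,-.0344])
h=cast(c,260.45,224.85,.076);t=load("pics/topA.npz")
print("hole top-cam",cast(t,285.9,162.7,.076),"scene",h)
for z in(.0784,.0774,.0764):
    e=cast(c,243.06,226.62,z);print((h-e)[:2],"eye",e[:2],"eye-tcp",(e[:2]-T), "target TCP",T+(h-e)[:2])
a=np.radians(51.96);R=np.array([[np.cos(a),-np.sin(a)],[np.sin(a),np.cos(a)]])
for g in(6,8,10,12): print(g,R@(np.array([32,-58-g])/1000))
```

```text
hole top-cam [ 0.59276505 -0.02121462  0.076     ] scene [ 0.59425863 -0.02469706  0.076     ]
[0.03241324 0.02653318] eye [ 0.56184539 -0.05123024] eye-tcp [ 0.07174539 -0.01683024] target TCP [ 0.52251324 -0.00786682]
[0.03292437 0.02574929] eye [ 0.56133426 -0.05044635] eye-tcp [ 0.07123426 -0.01604635] target TCP [ 0.52302437 -0.00865071]
[0.0334355  0.02496541] eye [ 0.56082313 -0.04966247] eye-tcp [ 0.07072313 -0.01526247] target TCP [ 0.5235355  -0.00943459]
6 [ 0.07012393 -0.01423495]
8 [ 0.0716991  -0.01546737]
10 [ 0.07327426 -0.0166998 ]
12 [ 0.07484942 -0.01793222]
```

```bash
f(){ sed -n '2p;3p;4p'|tr '\n' ' '; echo; }; python3 -m creep '0.1 -0.5 1 0;0 0 0.8 0;0 0 0 0'|f; python3 go.py .5225 -.0082 .05 52
```

```text
tcp_pos: [0.488, -0.0389, 0.0582] eef_rot: [[-0.787, 0.616, 0.018], [0.616, 0.787, -0.008], [-0.019, 0.004, -1.0]] contact_force: [0.7, 0.1, -4.2] 
t 9.05 p [ 0.488  -0.0389  0.0582] yang 51.94 tilt [ 0.018 -0.008 -1.   ] F [ 0.7  0.1 -4.2] w 0.0147
need cm [-0.8   4.54  0.85] yaw -0.06 j6 -1.06
```

```bash
f(){ sed -n '2p;3p;4p'|tr '\n' ' '; echo; }; python3 -m creep '0 0 0.4 0'|f;python3 -m creep '0 0 0.2 0'|f;python3 -m creep '0 0 0 0'|f; python3 -m creep '0 0 0 0'|f; python3 go.py .5225 -.0082 .05 52
```

```text
tcp_pos: [0.4886, -0.0392, 0.0547] eef_rot: [[-0.787, 0.617, 0.019], [0.617, 0.787, -0.008], [-0.02, 0.005, -1.0]] contact_force: [1.1, 0.2, -4.0] 
tcp_pos: [0.4885, -0.0393, 0.0523] eef_rot: [[-0.787, 0.617, 0.018], [0.617, 0.787, -0.008], [-0.02, 0.005, -1.0]] contact_force: [-0.5, 0.1, -4.3] 
tcp_pos: [0.4884, -0.0392, 0.0521] eef_rot: [[-0.787, 0.617, 0.018], [0.617, 0.787, -0.008], [-0.019, 0.005, -1.0]] contact_force: [-0.6, 0.8, -4.7] 
tcp_pos: [0.4885, -0.0392, 0.0521] eef_rot: [[-0.787, 0.617, 0.018], [0.617, 0.787, -0.008], [-0.019, 0.005, -1.0]] contact_force: [-0.3, 0.3, -3.7] 
t 9.45 p [ 0.4885 -0.0392  0.0521] yang 51.92 tilt [ 0.018 -0.008 -1.   ] F [-0.3  0.3 -3.7] w 0.015
need cm [-0.76  4.54  0.25] yaw -0.08 j6 -1.06
```

```bash
f(){ sed -n '2p;3p;4p'|tr '\n' ' '; echo; }; python3 -m creep '0 0 0.15 0'|f;python3 -m creep '0 0 0.15 0'|f;python3 -m creep '0 0 0.15 0'|f; python3 -m creep '0 0 0.15 0'|f
```

```text
tcp_pos: [0.4887, -0.0393, 0.0508] eef_rot: [[-0.787, 0.617, 0.019], [0.617, 0.787, -0.008], [-0.02, 0.005, -1.0]] contact_force: [-0.0, 0.4, -4.5] 
tcp_pos: [0.4889, -0.0392, 0.0494] eef_rot: [[-0.787, 0.617, 0.019], [0.617, 0.787, -0.008], [-0.02, 0.005, -1.0]] contact_force: [0.8, -0.4, -4.5] 
tcp_pos: [0.4892, -0.0392, 0.0483] eef_rot: [[-0.787, 0.617, 0.019], [0.617, 0.787, -0.008], [-0.02, 0.006, -1.0]] contact_force: [-5.1, 2.8, 9.3] 
tcp_pos: [0.4892, -0.0391, 0.0482] eef_rot: [[-0.787, 0.616, 0.019], [0.616, 0.787, -0.008], [-0.02, 0.005, -1.0]] contact_force: [-11.2, 2.6, 17.2]
```

```bash
f(){ sed -n '2p;3p;4p'|tr '\n' ' '; echo; }; python3 -m creep '0 0 -0.15 0'|f;python3 -m creep '-0.15 0.9 -0.03 0'|f;python3 -m creep '-0.15 0.9 -0.03 0'|f; python3 -m creep '-0.15 0.9 -0.03 0'|f
python3 - <<'E'
from cell import camera
from h import *
for n in("scene",):
    c=camera(n);np.savez(f"pics/{n}E.npz",**c)
crop(load("pics/sceneE.npz"),190,160,310,270,6,"pics/s_E.png")
E
python3 go.py .5225 -.0082 .05 52
```

```text
tcp_pos: [0.4892, -0.0391, 0.05] eef_rot: [[-0.787, 0.616, 0.019], [0.616, 0.787, -0.008], [-0.02, 0.005, -1.0]] contact_force: [-0.1, -0.1, -5.1] 
tcp_pos: [0.496, -0.0332, 0.0506] eef_rot: [[-0.787, 0.617, 0.019], [0.617, 0.787, -0.009], [-0.021, 0.005, -1.0]] contact_force: [0.5, 0.6, -4.9] 
tcp_pos: [0.5032, -0.0266, 0.0509] eef_rot: [[-0.786, 0.617, 0.02], [0.617, 0.787, -0.009], [-0.021, 0.005, -1.0]] contact_force: [-0.5, 0.2, -5.5] 
tcp_pos: [0.5105, -0.0198, 0.0509] eef_rot: [[-0.786, 0.617, 0.019], [0.617, 0.787, -0.008], [-0.02, 0.005, -1.0]] contact_force: [-1.1, -0.8, -5.7] 
t 10.3 p [ 0.5113 -0.019   0.051 ] yang 51.9 tilt [ 0.02  -0.008 -1.   ] F [ 0.7  2.4 -6.2] w 0.0148
need cm [-0.22  1.54  0.12] yaw -0.1 j6 -1.01
```

View pics/s_E.png

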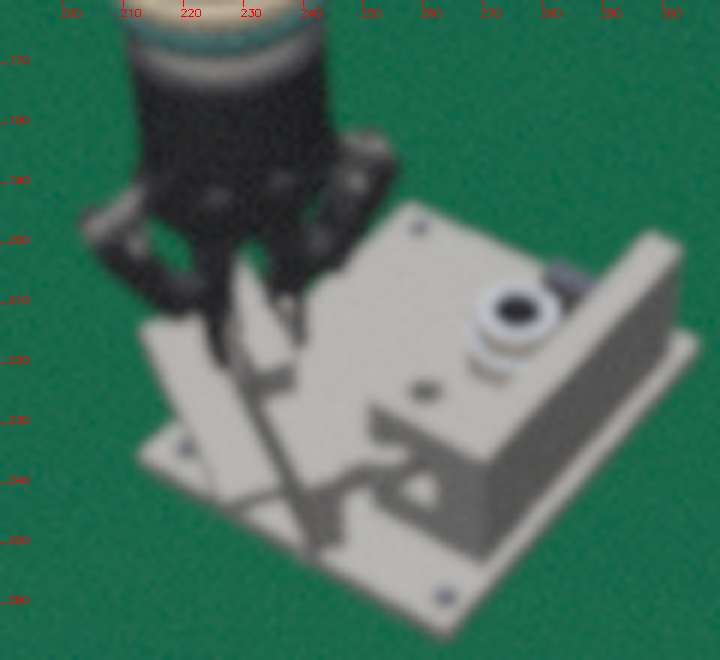

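The eye is entering between the ears (scene ~(252,232)). Continuing a touch lower.

```bash
f(){ sed -n '2p;3p;4p'|tr '\n' ' '; echo; }; python3 -m creep '-0.08 0.5 0.1 0'|f;python3 -m creep '-0.08 0.5 0.06 0'|f;python3 -m creep '-0.08 0.4 0 0'|f; python3 -m creep '-0.05 0.3 0 0'|f; python3 go.py .5225 -.0082 .05 52
```

```text
tcp_pos: [0.5153, -0.0151, 0.0497] eef_rot: [[-0.787, 0.617, 0.02], [0.617, 0.787, -0.008], [-0.02, 0.006, -1.0]] contact_force: [-0.5, 0.4, -4.5] 
tcp_pos: [0.5194, -0.0111, 0.0489] eef_rot: [[-0.787, 0.616, 0.019], [0.616, 0.787, -0.008], [-0.02, 0.006, -1.0]] contact_force: [-0.2, 0.2, -4.7] 
tcp_pos: [0.5228, -0.008, 0.0487] eef_rot: [[-0.787, 0.616, 0.019], [0.616, 0.788, -0.008], [-0.02, 0.006, -1.0]] contact_force: [-0.9, -1.3, -3.4] 
tcp_pos: [0.5233, -0.0067, 0.0484] eef_rot: [[-0.787, 0.617, 0.013], [0.617, 0.787, -0.01], [-0.016, 0.0, -1.0]] contact_force: [-21.0, -9.8, 10.2] 
t 10.7 p [ 0.5233 -0.0067  0.0484] yang 51.91 tilt [ 0.013 -0.01  -1.   ] F [-21.   -9.8  10.2] w 0.0152
need cm [-0.03 -0.16 -0.16] yaw -0.09 j6 -0.98
```

```bash
f(){ sed -n '2p;3p;4p;5p'|tr '\n' ' '; echo; }; python3 -m creep '0 -0.1 0 0'|f;python3 -m creep '0 0 0.03 0'|f;  python3 -m creep '0 0 0 0;0 0 0 0;0 0 0 0' 0|f; python3 -m creep '0 0 0 0;0 0 0 0' 0|f
python3 - <<'E'
from cell import camera
from h import *
for n in("scene","top"):
    c=camera(n);np.savez(f"pics/{n}F.npz",**c)
crop(load("pics/sceneF.npz"),190,160,310,270,6,"pics/s_F.png")
E
```

```text
tcp_pos: [0.5225, -0.0079, 0.0485] eef_rot: [[-0.787, 0.617, 0.012], [0.617, 0.787, -0.011], [-0.016, -0.001, -1.0]] contact_force: [-0.6, 0.1, -5.4] grip_width: 0.0151 
tcp_pos: [0.5227, -0.0079, 0.0484] eef_rot: [[-0.786, 0.617, 0.012], [0.617, 0.787, -0.011], [-0.016, -0.001, -1.0]] contact_force: [0.2, 0.9, -1.6] grip_width: 0.015 
tcp_pos: [0.5246, -0.0078, 0.0504] eef_rot: [[-0.787, 0.617, 0.017], [0.617, 0.787, -0.011], [-0.021, 0.002, -1.0]] contact_force: [0.1, 0.2, -0.8] grip_width: 0.0427 
tcp_pos: [0.5253, -0.0077, 0.0512] eef_rot: [[-0.787, 0.617, 0.019], [0.617, 0.787, -0.011], [-0.022, 0.003, -1.0]] contact_force: [0.4, 0.2, 0.5] grip_width: 0.0427
```

View pics/s_F.png

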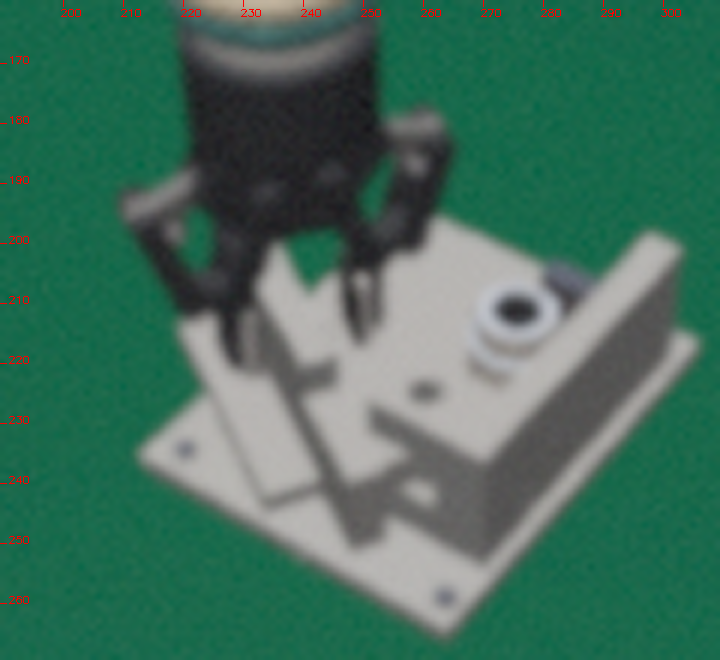

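```bash
f(){ sed -n '2p;3p;4p;5p'|tr '\n' ' '; echo; }; python3 -m creep '0 0 -1 0;0 0 -2 0;0 0 -4 0;0 0 -4 0;0 0 -4 0;0 0 -4 0'|f
python3 - <<'E'
from cell import camera
from h import *
for n in("scene","top"):
    c=camera(n);np.savez(f"pics/{n}G.npz",**c)
t=load("pics/topA.npz");s=load("pics/sceneA.npz")
# rack top corners: TL(376,183) TR.. from crop: long edges
k=7
def q(x,y): return (350+x/k-.5,170+y/k-.5)
e1=edge(t,q(80,138),q(188,90),half=3)   # short top edge
e2=edge(t,q(80,140),q(287,532),half=2.0,G=t["pixels"].astype(np.float32).mean(2))  # long left edge top/side
e3=edge(t,q(287,532),q(393,480),half=3)
print([e[2] for e in(e1,e2,e3)])
A=isect(e1,e2);B=isect(e3,e2);a=cast(t,*A,.034);b=cast(t,*B,.034)
d=(a-b)[:2];L=np.linalg.norm(d);d/=L;n=np.array([d[1],-d[0]])
print("len",L,"ang",np.degrees(np.arctan2(d[1],d[0])))
m=(a+b)[:2]/2
for sg in(1,-1): print(m+sg*n*.025)
e1=edge(s,(103,320),(180,326),half=1)
E
python3 go.py .461 -.311 .18 116.5
```

```text
tcp_pos: [0.5183, -0.0053, 0.244] eef_rot: [[-0.787, 0.617, 0.006], [0.617, 0.787, -0.01], [-0.011, -0.004, -1.0]] contact_force: [0.6, 0.0, 0.2] grip_width: 0.0426 
[np.float32(0.06244623), np.float32(0.07623515), np.float32(0.045360386)]
len 0.18143053014663107 ang 26.54872492714103
[ 0.46187823 -0.30896348]
[ 0.4395303  -0.26423575]
t 12.2 p [ 0.5207 -0.0055  0.2496] yang 51.88 tilt [ 0.019 -0.011 -1.   ] F [-0.2  0.8  0.4] w 0.043
need cm [-14.01 -27.74   7.18] yaw -64.62 j6 -0.98
```

```bash
f(){ sed -n '2p;3p;4p;5p'|tr '\n' ' '; echo; }; python3 -m creep '-2 -4 0 0;-2 -4 0 0;-2 -4 0 0;-2 -4 0 0;-2 -4 0 0;-2 -4 0 0;-2 -4 0 0'|f; python3 -m creep '0 0 0 8.3;0 0 0 8.3;0 0 0 8.3;0 0 0 8.3;0 0 0 8.3;0 0 0 8.3;0 0 0 8.3;0 0 0 8.3;0 0 0 8.3;0 0 0 8.3;0 0 0 8.3;0 0 0 8.3' -1|f; python3 go.py .461 -.311 .15 -63.5 1
```

```text
tcp_pos: [0.4574, -0.3175, 0.2549] eef_rot: [[-0.794, 0.608, 0.025], [0.608, 0.794, -0.011], [-0.026, 0.006, -1.0]] contact_force: [1.4, 0.3, -0.4] grip_width: 0.0425 
tcp_pos: [0.4523, -0.3231, 0.2529] eef_rot: [[0.773, 0.634, 0.019], [0.634, -0.773, -0.008], [0.01, 0.019, -1.0]] contact_force: [-0.3, 0.5, 0.6] grip_width: 0.0857 
t 14.1 p [ 0.4523 -0.3231  0.2529] yang -50.66 tilt [ 0.019 -0.008 -1.   ] F [-0.3  0.5  0.6] w 0.0857
need cm [ 1.34 -0.57 10.3 ] yaw 12.84 j6 0.2
```

```bash
f(){ sed -n '2p;3p'|tr '\n' ' '; echo; }; python3 -m creep '0 0 0 6.5;0 0 0 6.5'|f; python3 -m creep '1.3 -0.5 1 0;0 0 1 0;0 0 1 0;0 0 1 0;0 0 0 0'|f; python3 -m creep '0 0 -4 0;0 0 0 0;0 0 0 0'|f; python3 -m creep '0 0 1 0;0 0 1 0;0 0 1 0;0 0 1 0;0 0 0 0'|f; python3 go.py .461 -.311 .15 -63.5 1
```

```text
tcp_pos: [0.452, -0.3228, 0.2528] eef_rot: [[0.901, 0.434, 0.019], [0.434, -0.901, -0.008], [0.013, 0.015, -1.0]] 
tcp_pos: [0.4612, -0.3131, 0.2101] eef_rot: [[0.902, 0.431, 0.017], [0.431, -0.902, -0.008], [0.012, 0.014, -1.0]] 
tcp_pos: [0.4594, -0.3133, 0.25] eef_rot: [[0.902, 0.431, 0.015], [0.431, -0.902, -0.006], [0.011, 0.012, -1.0]] 
tcp_pos: [0.4591, -0.3133, 0.204] eef_rot: [[0.902, 0.431, 0.012], [0.431, -0.903, -0.004], [0.009, 0.009, -1.0]] 
t 15.6 p [ 0.4591 -0.3133  0.204 ] yang -64.5 tilt [ 0.012 -0.004 -1.   ] F [-0.1 -0.6 -0.1] w 0.0856
need cm [ 0.22 -0.18  5.4 ] yaw -1.0 j6 0.46
```

```bash
f(){ sed -n '2p;3p'|tr '\n' ' '; echo; }; python3 -m creep '0.2 -0.2 1 -1;0 0 1 0;0 0 1 0;0 0 1 0'|f
python3 - <<'E'
from cell import camera
from h import *
for n in("scene","top"):
    c=camera(n);np.savez(f"pics/{n}H.npz",**c)
crop(load("pics/sceneH.npz"),70,220,200,340,5,"pics/s_H.png");crop(load("pics/topH.npz"),340,170,430,260,6,"pics/t_H.png")
E
python3 go.py .461 -.311 .082 -63.5 1
```

```text
tcp_pos: [0.4611, -0.3107, 0.1618] eef_rot: [[0.894, 0.448, 0.014], [0.448, -0.894, -0.005], [0.01, 0.011, -1.0]] 
t 16.1 p [ 0.4605 -0.3103  0.1605] yang -63.39 tilt [ 0.011 -0.003 -1.   ] F [-0.3 -0.  -0.7] w 0.0851
need cm [-0.05  0.03  7.85] yaw 0.11 j6 0.44
```

View pics/s_H.png

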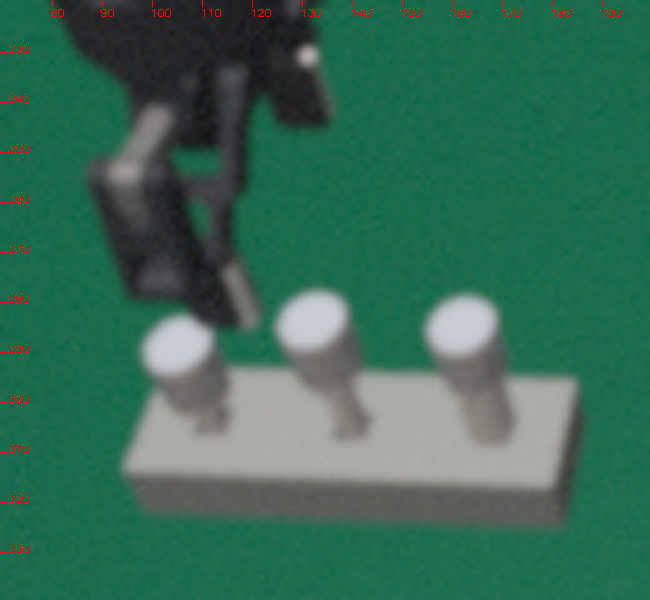

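View pics/t_H.png

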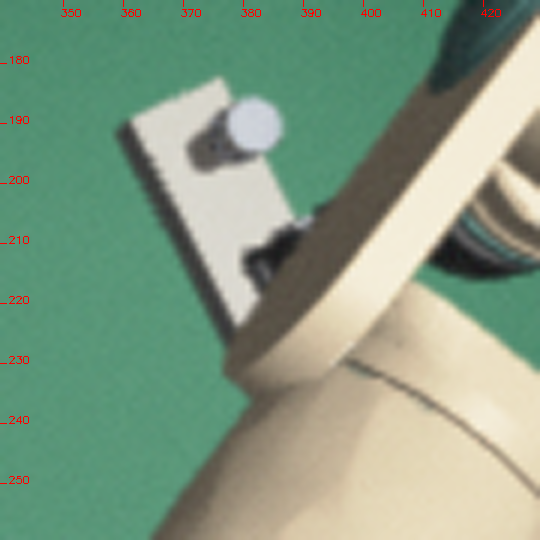

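Candidates in scene: (106,288) stands lower → short pin; (162,285) thick shank → stepped; (132,284) tall with thin shank → the pin wanted, the middle one.

```bash
f(){ sed -n '2p;3p;4p'|tr '\n' ' '; echo; }
python3 - <<'E'
from h import *
s=load("pics/sceneH.npz")
for k in(-1,1): print(proj(s,[.4605+k*.043*.448,-.3103-k*.043*.894,.1735]))
E
python3 -m creep '0 0 1 0;0 0 1 0;0 0 1 0;0 0 1 0;0 0 1 0;0 0 1 0'|f; python3 go.py .461 -.311 .082 -63.5 1
```

```text
[130.53281822 244.79142488]
[116.64034885 281.8081364 ]
tcp_pos: [0.4619, -0.3112, 0.0974] eef_rot: [[0.894, 0.448, 0.014], [0.448, -0.894, -0.005], [0.01, 0.011, -1.0]] contact_force: [-0.0, -0.8, 0.4] 
t 16.7 p [ 0.4619 -0.3112  0.0974] yang -63.4 tilt [ 0.014 -0.005 -1.   ] F [-0.  -0.8  0.4] w 0.0853
need cm [-0.09 -0.07  1.54] yaw 0.1 j6 0.44
```

```bash
f(){ sed -n '2p;3p;4p;5p'|tr '\n' ' '; echo; }; 
python3 -m creep '-0.1 0 0.9 0;0 0 0.4 0'|f; python3 -m creep '0 0 0 0;0 0 0 0' 1 50|f;python3 -m creep '0 0 0 0;0 0 0 0;0 0 0 0'|f
```

```text
tcp_pos: [0.4606, -0.3113, 0.0818] eef_rot: [[0.894, 0.448, 0.012], [0.448, -0.894, -0.004], [0.009, 0.009, -1.0]] contact_force: [-0.0, 0.2, 0.6] grip_width: 0.0856 
tcp_pos: [0.4604, -0.3112, 0.0811] eef_rot: [[0.894, 0.448, 0.011], [0.448, -0.894, -0.003], [0.009, 0.008, -1.0]] contact_force: [-0.1, -0.2, -0.1] grip_width: 0.0595 
tcp_pos: [0.4609, -0.3115, 0.0824] eef_rot: [[0.894, 0.448, 0.013], [0.448, -0.894, -0.004], [0.01, 0.01, -1.0]] contact_force: [-0.7, 0.3, -0.9] grip_width: 0.0245
```

```bash
f(){ sed -n '2p;3p;4p;5p'|tr '\n' ' '; echo; }; 
python3 -m creep '0 0 -1 0;0 0 -1 0;0 0 -1.5 0;0 0 -2 0;0 0 -2 0;0 0 -2 0;0 0 -2 0'|f; python3 go.py .594 -.023 .21 -63.5 1
python3 - <<'E'
from cell import camera
from h import *
for n in("scene",):
    c=camera(n);np.savez(f"pics/{n}I.npz",**c)
crop(load("pics/sceneI.npz"),70,200,200,340,4.2,"pics/s_I.png")
E
python3 go.py .594 -.023 .21 -63.5 1
```

```text
tcp_pos: [0.4583, -0.3102, 0.2032] eef_rot: [[0.894, 0.448, 0.01], [0.448, -0.894, -0.002], [0.008, 0.007, -1.0]] contact_force: [-0.1, -0.1, -0.7] grip_width: 0.0246 
t 18.1 p [ 0.4583 -0.3102  0.2032] yang -63.41 tilt [ 0.01  -0.002 -1.   ] F [-0.1 -0.1 -0.7] w 0.0246
need cm [ 25.   -19.6   -0.61] yaw 0.09 j6 0.44
t 18.15 p [ 0.4594 -0.3111  0.2077] yang -63.4 tilt [ 0.015 -0.006 -1.   ] F [0.3 0.2 2.2] w 0.0246
need cm [ 24.94 -19.73  -0.21] yaw 0.1 j6 0.44
```

View pics/s_I.png

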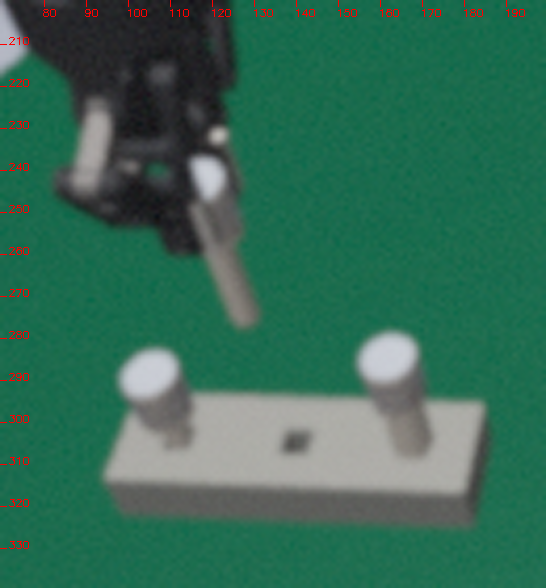

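Run:
```python
from h import *
s=load("pics/sceneI.npz")
for dz in(.028,-.008,-.072): print(dz,proj(s,[.4594,-.3111,.2077+dz]))
b=np.array([.4594,-.3111,.1357]);
for n,d in(("tool x",[.894,.448,0]),("tool y",[.448,-.894,0])): print(n,(proj(s,b+np.array(d)*.005)-proj(s,b))/5,"px/mm")
# shank: brownish/grey pixels below head
crop(s,105,235,140,285,14,"pics/s_I2.png")
```

```text
0.028 [114.47389951 240.57537075]
-0.008 [119.62327403 253.60863887]
-0.072 [127.96401295 274.71937499]
tool x [0.50738154 0.01447833] px/mm
tool y [-0.15251197  0.42961692] px/mm
```

View pics/s_I2.png

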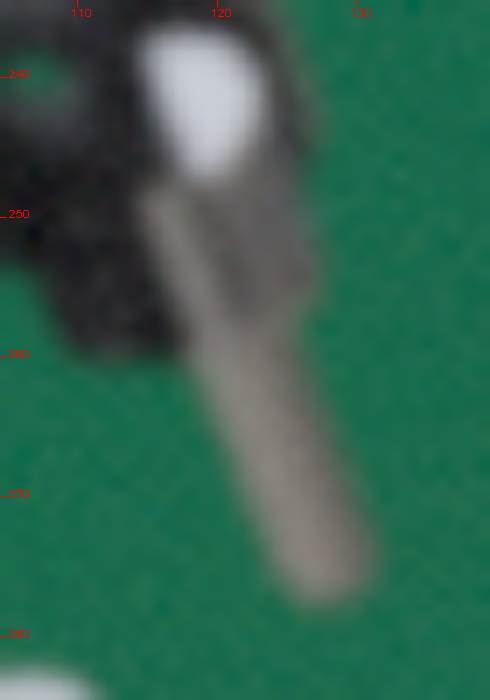

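```bash
f(){ sed -n '2p;3p;4p;5p'|tr '\n' ' '; echo; }; 
python3 -m creep '3.5 -2.8 -0.05 0;3.5 -2.8 -0.05 0;3.5 -2.8 -0.05 0;3.5 -2.8 -0.05 0;3.5 -2.8 -0.05 0;3.5 -2.8 -0.05 0;3.5 -2.8 -0.05 0;0 0 0 0;0 0 0 0'|f; python3 go.py .5948 -.0231 .17 -63.5 1
```

```text
tcp_pos: [0.5958, -0.0165, 0.2151] eef_rot: [[0.896, 0.444, 0.023], [0.444, -0.896, -0.011], [0.016, 0.019, -1.0]] contact_force: [-0.1, -0.6, -2.1] grip_width: 0.0248 
t 19.05 p [ 0.5958 -0.0165  0.2151] yang -63.63 tilt [ 0.023 -0.011 -1.   ] F [-0.1 -0.6 -2.1] w 0.0248
need cm [-0.46  0.46  4.51] yaw -0.13 j6 1.02
```

```bash
f(){ sed -n '2p;3p;4p;5p'|tr '\n' ' '; echo; }; 
python3 -m creep '-0.4 0.4 1 0;0 0 1 0;0 0 1 0;0 0 0.8 0;0 0 0 0'|f
python3 - <<'E'
from cell import camera
from h import *
for n in("scene","top"):
    c=camera(n);np.savez(f"pics/{n}J.npz",**c)
crop(load("pics/sceneJ.npz"),220,160,300,250,7,"pics/s_J.png")
crop(load("pics/topJ.npz"),240,130,320,200,7,"pics/t_J.png")
E
python3 go.py .5948 -.0231 .17 -63.5 1
```

```text
tcp_pos: [0.5931, -0.0266, 0.1725] eef_rot: [[0.898, 0.439, 0.02], [0.44, -0.898, -0.011], [0.013, 0.019, -1.0]] contact_force: [-0.1, 0.1, -1.9] grip_width: 0.0247 
t 19.65 p [ 0.5937 -0.0264  0.1742] yang -63.9 tilt [ 0.023 -0.011 -1.   ] F [ 0.2  0.4 -1.5] w 0.0245
need cm [ 0.24 -0.25  0.41] yaw -0.4 j6 1.01
```

View pics/s_J.png

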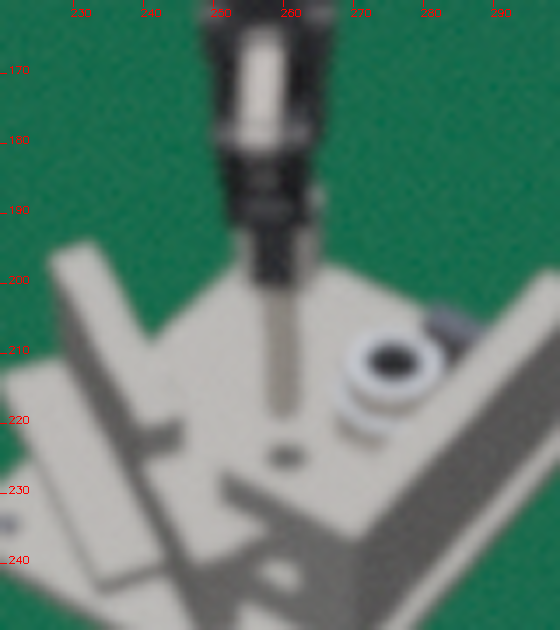

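View pics/t_J.png

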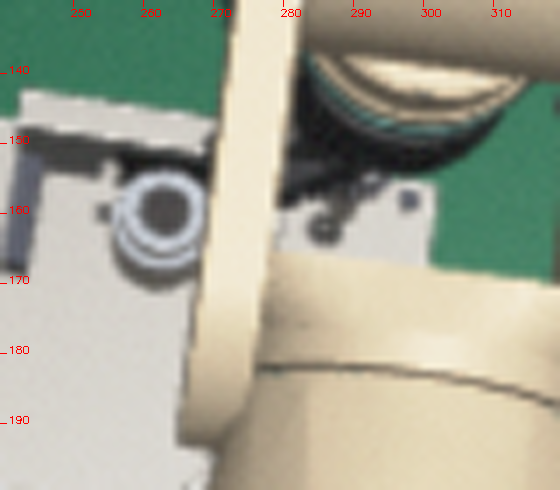

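Run:
```python
from h import *
s=load("pics/sceneJ.npz");t=load("pics/topJ.npz")
h=cast(s,260.45,224.85,.076)
for v in(216.1,216.6,217.1): 
    p=cast(s,259.8,v,.1082);print(p,"hole-tip",(h-p)[:2])
print("pred axis", proj(s,[.5937,-.0264,.1082]),proj(s,[.5929,-.0268,.1082]))
print("top: axis tip",proj(t,[.5937,-.0264,.1022]),"hole",proj(t,[.594,-.0235,.076]),proj(t,[.5928,-.0212,.076]))
crop(t,275,150,300,175,24,"pics/t_J2.png")
crop(s,250,195,272,232,18,"pics/s_J2.png")
```

```text
[ 0.59439812 -0.02742927  0.1082    ] hole-tip [-0.00013949  0.00273221]
[ 0.59518139 -0.02885425  0.1082    ] hole-tip [-0.00092276  0.00415719]
[ 0.59596254 -0.03027537  0.1082    ] hole-tip [-0.00170391  0.00557831]
pred axis [259.75017885 215.7204949 ] [259.36632079 215.71244483]
top: axis tip [288.68444691 160.12559901] hole [286.70992267 162.30416068] [285.89502348 162.68786198]
```

View pics/t_J2.png

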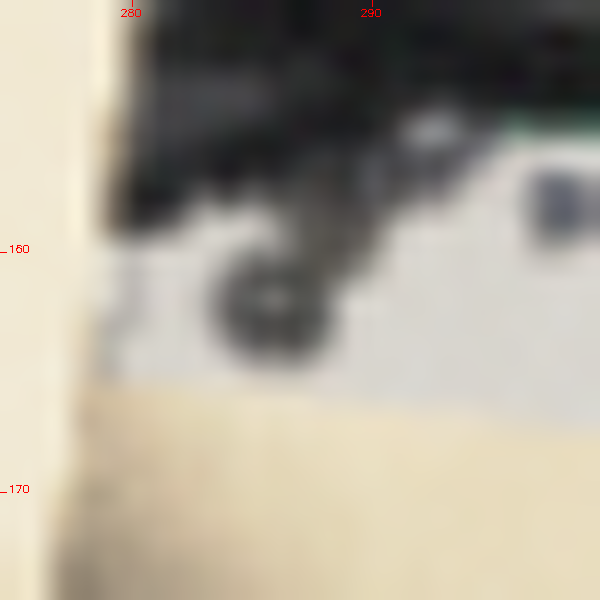

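View pics/s_J2.png

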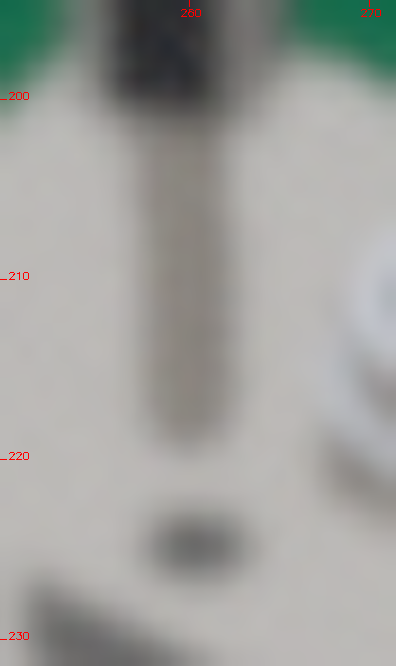

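```bash
f(){ sed -n '2p;3p;4p;5p'|tr '\n' ' '; echo; }; 
python3 -m creep '0.15 -0.36 0.5 0;0 0 0.5 0;0 0 0.3 0;0 0 0 0'|f
python3 go.py .5935 -.0225 .145 -63.5 1
```

```text
tcp_pos: [0.5944, -0.0221, 0.1615] eef_rot: [[0.898, 0.44, 0.025], [0.44, -0.898, -0.011], [0.018, 0.021, -1.0]] contact_force: [-0.6, -1.5, -1.7] grip_width: 0.0246 
t 20.05 p [ 0.5944 -0.0221  0.1615] yang -63.89 tilt [ 0.025 -0.011 -1.   ] F [-0.6 -1.5 -1.7] w 0.0246
need cm [-0.13 -0.04  1.64] yaw -0.39 j6 1.02
```

```bash
f(){ sed -n '2p;3p;4p;5p'|tr '\n' ' '; echo; }; 
python3 -m creep '-0.1 0 0.5 0;-0.05 0 0.3 0;0 0 0 0'|f
python3 - <<'E'
from cell import camera
from h import *
for n in("scene","top"):
    c=camera(n);np.savez(f"pics/{n}K.npz",**c)
s=load("pics/sceneK.npz");t=load("pics/topK.npz")
a=cv2.resize(s["pixels"][195:240,245:280,::-1],None,fx=12,fy=12,interpolation=cv2.INTER_CUBIC)
b=cv2.resize(t["pixels"][150:180,275:303,::-1],(504,540),interpolation=cv2.INTER_CUBIC)
cv2.imwrite("pics/K.png",cv2.resize(np.hstack([a,b]),None,fx=.85,fy=.85))
E
python3 go.py .5935 -.0225 .145 -63.5 1
```

```text
tcp_pos: [0.5933, -0.0229, 0.1529] eef_rot: [[0.898, 0.44, 0.025], [0.441, -0.898, -0.011], [0.018, 0.021, -1.0]] contact_force: [-0.6, -0.4, -1.0] grip_width: 0.0244 
t 20.45 p [ 0.5935 -0.0229  0.1533] yang -63.88 tilt [ 0.026 -0.011 -1.   ] F [-0.1  0.3 -2. ] w 0.0249
need cm [ 0.01 -0.05  0.83] yaw -0.38 j6 1.02
```

View pics/K.png

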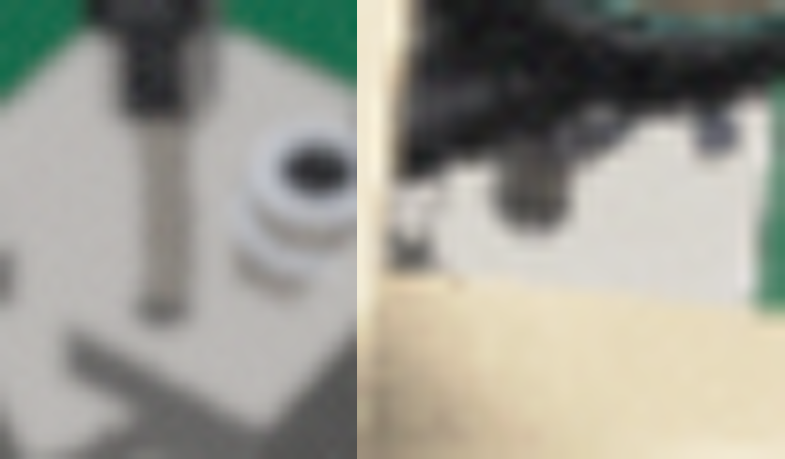

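```bash
f(){ sed -n '2p;3p;4p;5p'|tr '\n' ' '; echo; }; 
for i in 1 2 3 4; do python3 -m creep '0 0 0.3 0'|f; done
```

```text
tcp_pos: [0.5939, -0.0229, 0.1509] eef_rot: [[0.898, 0.44, 0.027], [0.441, -0.898, -0.012], [0.019, 0.022, -1.0]] contact_force: [0.2, 0.1, -1.3] grip_width: 0.0247 
tcp_pos: [0.594, -0.023, 0.1478] eef_rot: [[0.898, 0.44, 0.028], [0.44, -0.898, -0.012], [0.02, 0.023, -1.0]] contact_force: [0.3, -0.2, -2.2] grip_width: 0.0246 
tcp_pos: [0.5941, -0.0229, 0.1447] eef_rot: [[0.898, 0.44, 0.028], [0.441, -0.898, -0.011], [0.02, 0.022, -1.0]] contact_force: [-1.4, 1.3, -0.0] grip_width: 0.0242 
tcp_pos: [0.5937, -0.0227, 0.1413] eef_rot: [[0.897, 0.44, 0.026], [0.441, -0.898, -0.011], [0.019, 0.021, -1.0]] contact_force: [-3.5, 1.7, 1.1] grip_width: 0.0246
```

```bash
f(){ sed -n '2p;3p;4p;5p'|tr '\n' ' '; echo; }; 
python3 -m creep '-0.05 -0.02 0.3 0'|f; for i in 1 2 3; do python3 -m creep '0 0 0.4 0'|f; done
```

```text
tcp_pos: [0.593, -0.0227, 0.1379] eef_rot: [[0.897, 0.44, 0.025], [0.441, -0.898, -0.011], [0.018, 0.021, -1.0]] contact_force: [-0.6, 0.3, -1.3] grip_width: 0.0242 
tcp_pos: [0.5932, -0.0228, 0.1337] eef_rot: [[0.897, 0.44, 0.026], [0.441, -0.898, -0.011], [0.018, 0.021, -1.0]] contact_force: [-1.3, 0.7, -0.7] grip_width: 0.0246 
tcp_pos: [0.5932, -0.0228, 0.1293] eef_rot: [[0.897, 0.44, 0.025], [0.441, -0.898, -0.011], [0.018, 0.021, -1.0]] contact_force: [-2.3, 1.0, -1.0] grip_width: 0.0241 
tcp_pos: [0.5932, -0.0228, 0.1249] eef_rot: [[0.897, 0.44, 0.025], [0.441, -0.898, -0.011], [0.018, 0.021, -1.0]] contact_force: [-2.5, 1.0, -0.6] grip_width: 0.0246
```

```bash
f(){ sed -n '2p;3p;4p;5p'|tr '\n' ' '; echo; }; 
python3 -m creep '-0.03 -0.02 0.3 0'|f; for i in 1 2 3 4; do python3 -m creep '0 0 0.3 0'|f; done
```

```text
tcp_pos: [0.593, -0.0228, 0.1213] eef_rot: [[0.897, 0.44, 0.025], [0.441, -0.898, -0.011], [0.018, 0.021, -1.0]] contact_force: [0.2, 0.4, -1.4] grip_width: 0.0246 
tcp_pos: [0.5931, -0.0229, 0.118] eef_rot: [[0.897, 0.44, 0.025], [0.441, -0.898, -0.011], [0.018, 0.021, -1.0]] contact_force: [-0.9, 1.2, -0.2] grip_width: 0.0249 
tcp_pos: [0.5932, -0.0228, 0.1147] eef_rot: [[0.897, 0.44, 0.025], [0.441, -0.898, -0.011], [0.018, 0.021, -1.0]] contact_force: [-1.7, 0.9, -0.4] grip_width: 0.0245 
tcp_pos: [0.5932, -0.0228, 0.1115] eef_rot: [[0.897, 0.44, 0.025], [0.441, -0.898, -0.01], [0.018, 0.02, -1.0]] contact_force: [-1.2, 1.4, 0.2] grip_width: 0.0247 
tcp_pos: [0.5933, -0.0228, 0.1083] eef_rot: [[0.897, 0.44, 0.025], [0.441, -0.898, -0.01], [0.018, 0.02, -1.0]] contact_force: [-2.6, 1.0, 0.3] grip_width: 0.0242
```

```bash
f(){ sed -n '2p;3p;4p;5p'|tr '\n' ' '; echo; }; 
python3 -m creep '-0.03 -0.01 0.2 0'|f; for i in 1 2 3 4 5 6; do python3 -m creep '-0.01 0 0.3 0'|f; done
```

```text
tcp_pos: [0.593, -0.0228, 0.1059] eef_rot: [[0.897, 0.44, 0.025], [0.441, -0.898, -0.01], [0.018, 0.02, -1.0]] contact_force: [-1.1, 0.6, -0.6] grip_width: 0.0251 
tcp_pos: [0.5931, -0.0229, 0.1029] eef_rot: [[0.897, 0.44, 0.026], [0.441, -0.898, -0.01], [0.018, 0.02, -1.0]] contact_force: [-1.2, 1.6, -1.6] grip_width: 0.0246 
tcp_pos: [0.5931, -0.0229, 0.0997] eef_rot: [[0.897, 0.441, 0.026], [0.441, -0.897, -0.01], [0.018, 0.02, -1.0]] contact_force: [-1.5, 1.7, -0.8] grip_width: 0.0243 
tcp_pos: [0.5931, -0.0229, 0.0964] eef_rot: [[0.897, 0.441, 0.026], [0.441, -0.897, -0.01], [0.018, 0.02, -1.0]] contact_force: [-2.4, 0.8, -0.2] grip_width: 0.0245 
tcp_pos: [0.593, -0.023, 0.0932] eef_rot: [[0.897, 0.441, 0.025], [0.441, -0.897, -0.01], [0.018, 0.02, -1.0]] contact_force: [-0.5, 0.4, -0.5] grip_width: 0.0248 
tcp_pos: [0.593, -0.0231, 0.0899] eef_rot: [[0.897, 0.441, 0.025], [0.441, -0.898, -0.01], [0.018, 0.02, -1.0]] contact_force: [-1.8, 1.0, 0.2] grip_width: 0.0245 
tcp_pos: [0.5929, -0.0231, 0.0866] eef_rot: [[0.897, 0.441, 0.025], [0.441, -0.898, -0.01], [0.018, 0.02, -1.0]] contact_force: [-0.8, 1.4, -0.4] grip_width: 0.0245
```

```bash
f(){ sed -n '2p;3p;4p;5p'|tr '\n' ' '; echo; }; 
for i in 1 2 3 ; do python3 -m creep '0 0 0.15 0'|f; done
python3 - <<'E'
from cell import camera
from h import *
for n in("scene","top"):
    c=camera(n);np.savez(f"pics/{n}L.npz",**c)
crop(load("pics/sceneL.npz"),200,160,310,270,6,"pics/s_L.png")
E
```

```text
tcp_pos: [0.5929, -0.0232, 0.0846] eef_rot: [[0.897, 0.441, 0.025], [0.441, -0.897, -0.01], [0.018, 0.02, -1.0]] contact_force: [-1.3, 1.6, 5.4] grip_width: 0.0246 
tcp_pos: [0.5931, -0.0231, 0.0845] eef_rot: [[0.897, 0.441, 0.025], [0.441, -0.897, -0.01], [0.018, 0.02, -1.0]] contact_force: [-9.4, 1.4, 15.8] grip_width: 0.0248 
tcp_pos: [0.5932, -0.0232, 0.0845] eef_rot: [[0.897, 0.441, 0.026], [0.441, -0.897, -0.01], [0.019, 0.02, -1.0]] contact_force: [-6.4, 0.6, 8.8] grip_width: 0.0248
```

View pics/s_L.png

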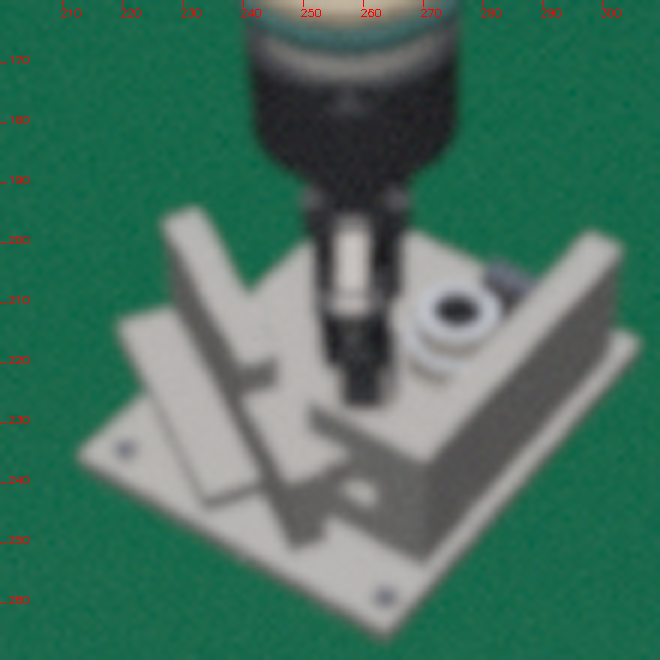

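The pin's head is on the upper ear (force rises at exactly the expected height); jaw still open ~59°. Releasing.

```bash
f(){ sed -n '2p;3p;4p;5p'|tr '\n' ' '; echo; }; 
python3 -m creep '0 0 0 0;0 0 0 0;0 0 0 0;0 0 0 0' -0.2 |f
python3 -m creep '0 0 -1 0;0 0 -2 0;0 0 -3 0;0 0 -3 0;0 0 0 0'|f
python3 - <<'E'
from cell import camera
from h import *
for n in("scene","top"):
    c=camera(n);np.savez(f"pics/{n}M.npz",**c)
crop(load("pics/sceneM.npz"),200,160,310,270,6,"pics/s_M.png")
E
python3 go.py .5 -.02 .2 -63.5 1
```

```text
tcp_pos: [0.5946, -0.0239, 0.0856] eef_rot: [[0.897, 0.44, 0.03], [0.441, -0.898, -0.012], [0.022, 0.024, -0.999]] contact_force: [0.1, -1.0, 0.5] grip_width: 0.0513 
tcp_pos: [0.5916, -0.023, 0.1804] eef_rot: [[0.897, 0.44, 0.03], [0.441, -0.898, -0.012], [0.022, 0.024, -0.999]] contact_force: [-0.7, 0.2, 0.8] grip_width: 0.0516 
t 23.85 p [ 0.59   -0.0229  0.1756] yang -63.88 tilt [ 0.023 -0.011 -1.   ] F [-0.2  1.  -1. ] w 0.0515
need cm [-7.92 -4.17 -2.65] yaw -0.38 j6 1.02
```

View pics/s_M.png

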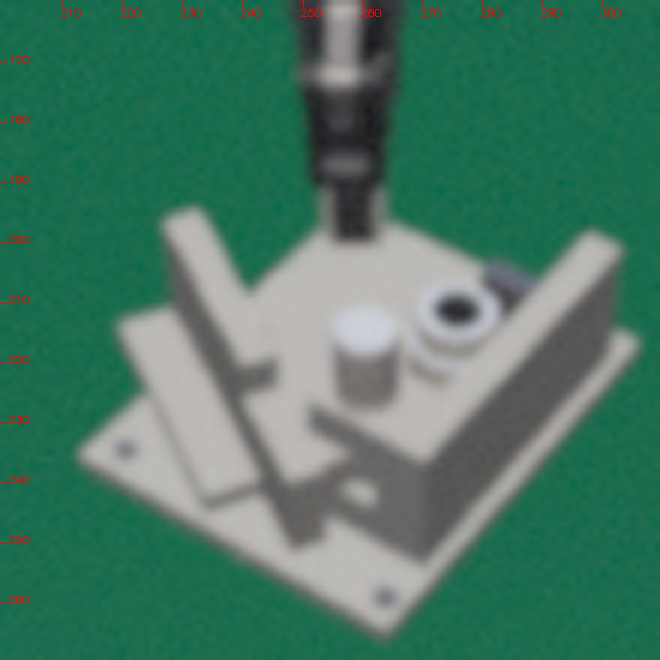

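```bash
f(){ sed -n '2p;3p;4p;5p'|tr '\n' ' '; echo; }; 
python3 -m creep '-3.4 -2.1 0 0;-3.4 -2.1 0 0;-3.4 -2.1 0 0;0 0 0 -8.5;0 0 0 -8.5;0 0 0 -8.5;0 0 0 0' 1 40|f
python3 go.py .472 -.0106 .1 -38 1
```

```text
tcp_pos: [0.4596, -0.0104, 0.1581] eef_rot: [[0.613, 0.79, -0.002], [0.79, -0.613, -0.009], [-0.008, 0.004, -1.0]] contact_force: [-0.3, 0.1, 0.5] grip_width: -0.0003 
t 24.55 p [ 0.4596 -0.0104  0.1581] yang -37.78 tilt [-0.002 -0.009 -1.   ] F [-0.3  0.1  0.5] w -0.0003
need cm [0.79 0.97 5.8 ] yaw 0.22 j6 0.56
```

```bash
f(){ sed -n '2p;3p;4p;5p'|tr '\n' ' '; echo; }; 
python3 -m creep '0 0.5 2 0;0 0 2 0;0 0 2 0;0 0 2 0;0 0 2 0;0 0 1 0;0 0 0 0'|f
python3 go.py .472 -.0106 .038 -38 1
```

```text
tcp_pos: [0.4606, -0.0144, 0.0392] eef_rot: [[0.635, 0.773, -0.011], [0.773, -0.635, -0.008], [-0.013, -0.003, -1.0]] contact_force: [-0.8, 0.4, 0.5] grip_width: 0.0001 
t 25.25 p [ 0.4606 -0.0144  0.0392] yang -39.4 tilt [-0.011 -0.008 -1.   ] F [-0.8  0.4  0.5] w 0.0001
need cm [1.02 0.64 0.11] yaw -1.4 j6 0.58
```

```bash
f(){ sed -n '2p;3p;4p;5p'|tr '\n' ' '; echo; }; 
python3 -m creep '1 0 0 0;0.8 0 0 0'|f; python3 -m creep '0.5 -0.2 0 1'|f; python3 -m creep '0.7 -0.3 0 3'|f;  python3 -m creep '0.9 -0.4 0 5'|f
```

```text
tcp_pos: [0.4729, -0.0001, 0.04] eef_rot: [[0.637, 0.77, -0.01], [0.77, -0.637, -0.008], [-0.012, -0.002, -1.0]] contact_force: [0.4, -0.5, -0.2] grip_width: -0.0 
tcp_pos: [0.4759, 0.0057, 0.0409] eef_rot: [[0.651, 0.759, -0.008], [0.759, -0.651, -0.008], [-0.011, -0.001, -1.0]] contact_force: [0.4, -1.3, 0.5] grip_width: 0.0001 
tcp_pos: [0.4789, 0.0132, 0.042] eef_rot: [[0.691, 0.723, -0.007], [0.723, -0.691, -0.009], [-0.012, 0.001, -1.0]] contact_force: [-5.1, -2.6, 1.2] grip_width: 0.0005 
tcp_pos: [0.4831, 0.023, 0.0429] eef_rot: [[0.754, 0.657, -0.006], [0.657, -0.754, -0.01], [-0.011, 0.003, -1.0]] contact_force: [0.2, -0.6, 0.3] grip_width: 0.0
```

```bash
f(){ sed -n '2p;3p;4p;5p'|tr '\n' ' '; echo; }; 
python3 -m creep '1 -0.4 0.05 4;1 -0.4 0.05 4;1 -0.4 0.05 5'|f
python3 - <<'E'
from cell import camera
from h import *
for n in("scene","top"):
    c=camera(n);np.savez(f"pics/{n}N.npz",**c)
crop(load("pics/sceneN.npz"),200,160,310,270,6,"pics/s_N.png")
E
```

```text
tcp_pos: [0.5017, 0.0534, 0.0433] eef_rot: [[0.887, 0.462, -0.005], [0.462, -0.887, -0.01], [-0.009, 0.007, -1.0]] contact_force: [-2.0, 0.4, -1.2] grip_width: -0.0002
```

View pics/s_N.png

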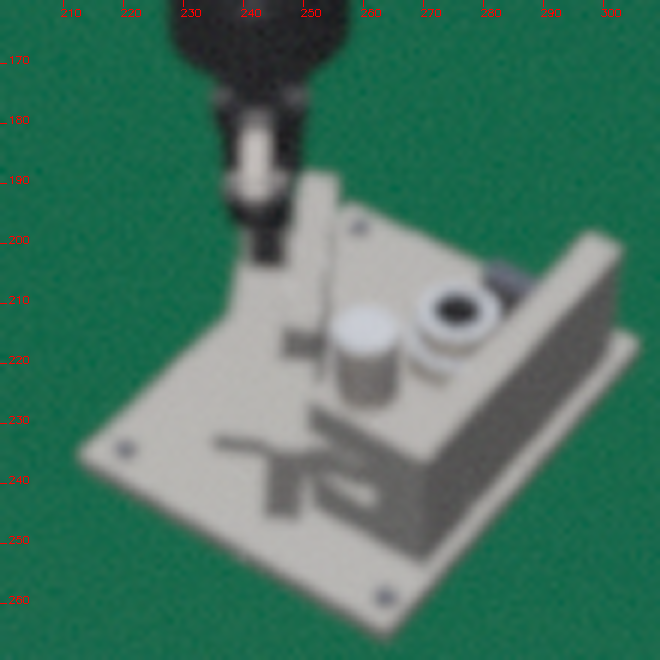

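```bash
f(){ sed -n '2p;3p;4p;5p'|tr '\n' ' '; echo; }; 
python3 -m creep '0.9 -0.45 0 5;0.9 -0.45 0 5;0.8 -0.4 0 4.5'|f; python3 -m creep '0.5 -0.25 0 3'|f;python3 -m creep '0.5 -0.25 0 3'|f
```

```text
tcp_pos: [0.5219, 0.0757, 0.0448] eef_rot: [[0.974, 0.227, -0.002], [0.227, -0.974, -0.012], [-0.005, 0.011, -1.0]] contact_force: [-2.2, -1.8, -0.8] grip_width: 0.0002 
tcp_pos: [0.5266, 0.0795, 0.0453] eef_rot: [[0.984, 0.176, -0.002], [0.176, -0.984, -0.012], [-0.004, 0.011, -1.0]] contact_force: [-0.8, -1.1, 0.0] grip_width: -0.0001 
tcp_pos: [0.5314, 0.0829, 0.0456] eef_rot: [[0.992, 0.125, -0.002], [0.125, -0.992, -0.012], [-0.003, 0.012, -1.0]] contact_force: [-1.4, -0.1, -0.9] grip_width: -0.0003
```

```bash
f(){ sed -n '2p;3p;4p;5p'|tr '\n' ' '; echo; }; 
python3 -m creep '0.5 -0.2 0.05 3'|f; python3 -m creep '0.5 -0.2 0.03 3'|f;python3 -m creep '0.4 -0.1 0.03 2'|f;python3 -m creep '0.4 -0.1 0.03 1'|f
```

```text
tcp_pos: [0.5363, 0.0856, 0.0456] eef_rot: [[0.997, 0.073, -0.002], [0.073, -0.997, -0.012], [-0.003, 0.012, -1.0]] contact_force: [-1.3, -0.9, 0.3] grip_width: 0.0 
tcp_pos: [0.5413, 0.0881, 0.0457] eef_rot: [[1.0, 0.021, -0.002], [0.021, -1.0, -0.012], [-0.002, 0.012, -1.0]] contact_force: [-1.5, -0.2, -0.9] grip_width: 0.0002 
tcp_pos: [0.5455, 0.0894, 0.0457] eef_rot: [[1.0, -0.013, -0.002], [-0.013, -1.0, -0.012], [-0.002, 0.012, -1.0]] contact_force: [-1.1, 0.5, -0.1] grip_width: 0.0002 
tcp_pos: [0.5496, 0.0905, 0.0457] eef_rot: [[1.0, -0.03, -0.002], [-0.03, -0.999, -0.012], [-0.002, 0.012, -1.0]] contact_force: [-2.0, 0.5, -1.1] grip_width: -0.0002
```

```bash
f(){ sed -n '2p;3p;4p;5p'|tr '\n' ' '; echo; }; 
python3 -m creep '0.3 -0.05 0.03 0'|f; python3 -m creep '0.2 0 0.03 0'|f
python3 - <<'E'
from cell import camera
from h import *
for n in("scene","top"):
    c=camera(n);np.savez(f"pics/{n}O.npz",**c)
crop(load("pics/sceneO.npz"),200,160,310,270,6,"pics/s_O.png")
E
```

```text
tcp_pos: [0.5529, 0.091, 0.0456] eef_rot: [[1.0, -0.028, -0.002], [-0.028, -1.0, -0.012], [-0.002, 0.012, -1.0]] contact_force: [-2.2, 0.6, -0.8] grip_width: 0.0003 
tcp_pos: [0.5551, 0.0911, 0.0455] eef_rot: [[1.0, -0.027, -0.002], [-0.027, -1.0, -0.012], [-0.002, 0.012, -1.0]] contact_force: [-2.9, 1.4, 1.3] grip_width: -0.0002
```

View pics/s_O.png

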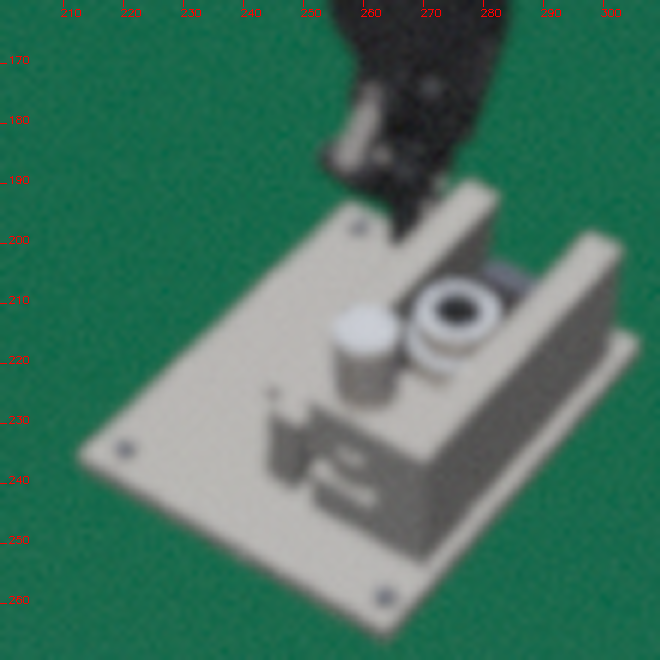

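```bash
f(){ sed -n '2p;4p;5p'|tr '\n' ' '; echo; }; 
for i in 1 2 3 4; do python3 -m creep '0.2 0 0.02 0'|f;done
```

```text
tcp_pos: [0.5569, 0.0912, 0.0456] contact_force: [-3.9, 2.4, 2.2] grip_width: -0.0001 
tcp_pos: [0.5577, 0.0913, 0.0454] contact_force: [-14.6, 1.1, 9.8] grip_width: -0.0001 
tcp_pos: [0.5578, 0.0914, 0.0454] contact_force: [-17.4, 0.9, 12.3] grip_width: -0.0 
tcp_pos: [0.5578, 0.0913, 0.0456] contact_force: [-16.3, 0.5, 10.9] grip_width: 0.0
```

Hard stop reached (force rose, no further motion). Backing off and lifting clear.

```bash
f(){ sed -n '2p;4p;5p'|tr '\n' ' '; echo; }; python3 -m creep '0.2 0 0 0'|f;
python3 -m creep '-1 0 0 0;-2 0 -0.2 0;-2 0 -2 0;0 0 -4 0;0 0 -4 0;0 0 -4 0;0 0 -4 0;-4 0 -2 0;-4 0 0 0;-4 0 0 0;0 0 0 0'|f
python3 - <<'E'
from cell import camera
from h import *
for n in("scene","top"):
    c=camera(n);np.savez(f"pics/{n}P.npz",**c)
a=load("pics/sceneP.npz")["pixels"][160:270,200:310,::-1];b=load("pics/topP.npz")["pixels"][130:215,220:310,::-1]
a=cv2.resize(a,(440,440),interpolation=cv2.INTER_CUBIC);b=cv2.resize(b,(360,340),interpolation=cv2.INTER_CUBIC)
b=cv2.copyMakeBorder(b,0,100,0,0,cv2.BORDER_CONSTANT);cv2.imwrite("pics/P.png",np.hstack([a,b]))
crop(load("pics/topP.npz"),220,130,310,215,8,"pics/t_P.png")
E
```

```text
tcp_pos: [0.5577, 0.0913, 0.0457] contact_force: [-14.2, 1.6, 8.9] grip_width: -0.0001 
tcp_pos: [0.39, 0.095, 0.2603] contact_force: [0.6, -0.4, 0.3] grip_width: 0.0001
```

View pics/P.png

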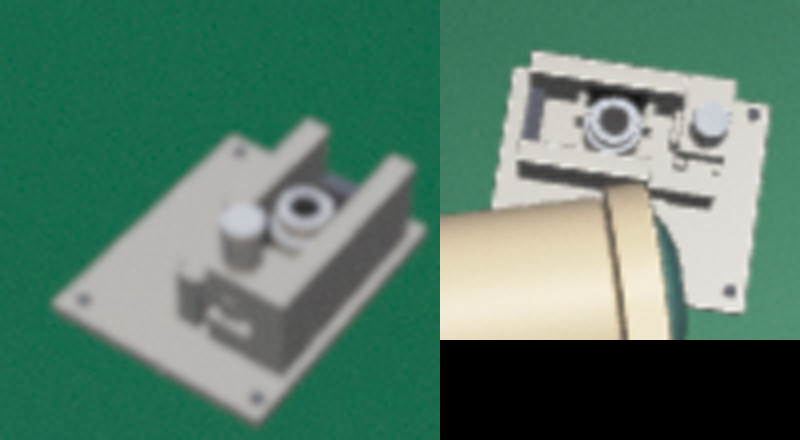

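View pics/t_P.png

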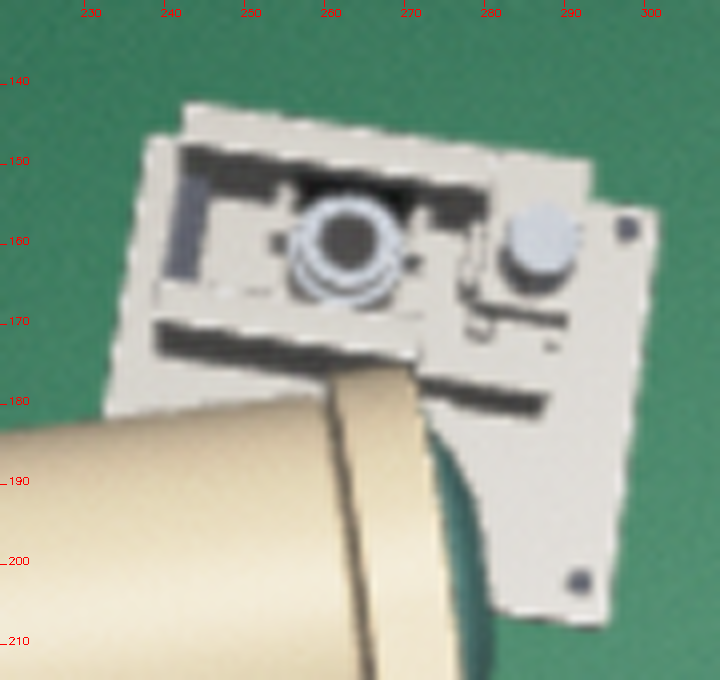

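Run:
```python
from h import *
t=load("pics/topP.npz");s=load("pics/sceneP.npz")
k=8;q=lambda x,y:(220+x/k-.5,130+y/k-.5)
G=t["pixels"].astype(np.float32).mean(2)
def ang(c,e,z):
    x=cast(c,*e[0],z);y=cast(c,*(e[0]+10*e[1]),z);d=y-x;return np.degrees(np.arctan2(d[1],d[0]))%180
e=edge(t,q(158,322),q(330,352),G=G,half=1.8);print("jaw top edge",e[2],ang(t,e,.074))
e=edge(t,q(190,103),q(585,160),half=3);print("fixed jaw",e[2],ang(t,e,.076))
crop(s,255,180,310,240,11,"pics/s_P2.png")
for P in([.593,-.0229,.112],): print(proj(t,P),proj(s,P))
p=s["pixels"].astype(int)
c=t
hx=cast(t,*q(541,237),.112);print("head top top-cam",hx)
```

```text
jaw top edge 0.103622556 82.5720117116272
fixed jaw 0.06860896 83.12683937729312
[287.78117948 159.43716471] [260.19273926 213.52534437]
head top top-cam [ 0.59382334 -0.02107893  0.112     ]
```

View pics/s_P2.png

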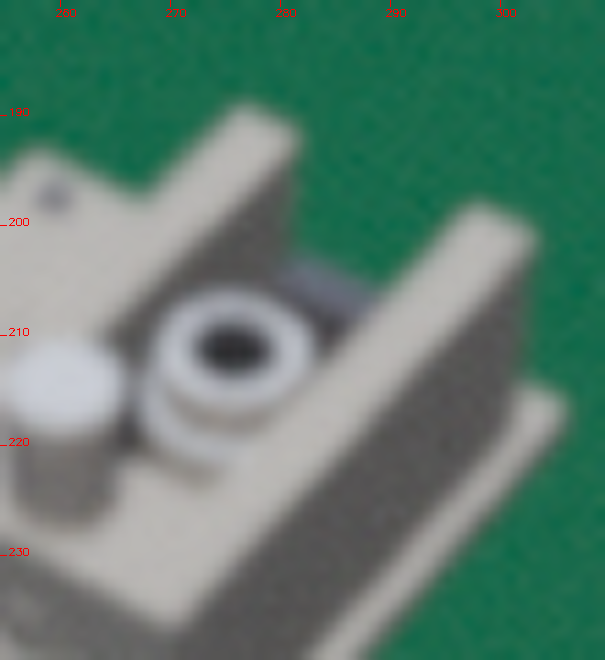

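Jaw and fixed jaw are parallel within 0.6° (limit 4.6°), the pin is seated and the coupler has not moved. Handing in.

```bash
python3 -c "
from cell import *
o=get_obs();print(o['time_s'],o['contact_force']);print(finish_job())"
```

```text
29.05 [ 0.04919997 -0.16077384  0.52470701]
the job is handed in; nothing more can be done
None
```

The job is done and handed in at 29 s of the 67 s allowed; finish_job gives no verdict, so the final state below is from my own checks.

- **Jaw and pin:** I stood the jaw on the base plate about 59° open with its eye pushed into the corner between the ears. The long plain pin, the middle one in the rack, went down through all three. Its head met the upper ear at the height I expected.
- **Shutting:** I pushed the jaw shut with closed fingers until it stopped moving, at about 17 N, then backed the arm clear.
- **Last pictures:** The jaw is parallel to the fixed jaw within 0.6° and the pin's head is over the hinge. The coupler is upright in its nest. No contact on the arm at hand-in.
- **Not re-measured at the end:** The short and stepped pins were both still upright in the rack after I lifted the long one. The headphones and attenuator box were never approached.
- **Disagreement:** The two cameras differed by 2–5 mm across the robot's left–right (y) axis. I settled the hinge position by the contact in the ear corner and by comparing pin tip and hole in each view.

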